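Release a slide cabinet's spring catch with a rod and open the drawer

ROBOT

A 6-joint arm with a two-finger parallel gripper is mounted at the origin on the work surface. World frame = base frame: x ahead of the robot, y to its left, z up, the work surface at z = 0. Lengths are in m, angles in rad, forces in N, time in s.
With the tool pointing down it reaches from about 0.275 to 0.825 m from the base axis. Payload 5.2 kg.
Tool frame: the origin (TCP) lies on the centre line of the jaws, within the pads' length; the fingertips stand 25 mm ahead of it and the grasp point (between the pads) lies 6 mm ahead of it; z points along the fingers, x is the direction in which the jaws open and shut, and the axes are right-handed (so a half turn about z gives the same grasp; the last joint's range is limited). The gripper opens to 93 mm and grips with 3 to 60 N. Pads are 15 mm wide; open, the fingers measure 128 mm over their backs; the gripper's body (75 mm by 188 mm) begins 65 mm behind the grasp point.
Start: joints at [0.976, 0.259, 1.535, -0, 1.348, -0.203], TCP at [0.21, 0.508, 0.244] pointing down, gripper open.
Joint ranges: [-3.14, 3.14], [-0.91, 2.08], [0.19, 2.58], [-1.22, 4.36], [0.22, 2.71], [-3.12, 3.12]. Speed limits (rad/s): [2.57, 2.57, 3.14, 3.14, 3.14, 3.14].

INTERFACE

Orientations are given as a unit quaternion [x, y, z, w].
In Python, from plant import status, imaging, r gives the robot as it stands.
- The arm moves only by the tool jog_arm, never from a script. Its argument "deltas" is a list of rows, each a list of 4 numbers: the shift along the tool's x, y, z in cm, then the turn about the tool's z in rad. In form: [[x, y, z, twist], ...]. A call has 1 to 8 rows; each row is the pose to reach, as a shift and turn from the pose measured when the call began, along the tool's axes at that moment; what a row does not reach only later rows make up. A row lasts 1/12 s, in which the tool goes at most 41.7 mm and 7.16 degrees, less where a joint would pass 70% of its speed; a pose out of reach is approached as far as the arm can. A call with a gripper value outside its range is refused whole. "claw" is the opening, from 0 (shut) to 1 (fully open), set as the call begins (left out, the last holds). The fingers move at their own pace and stop on an object; "grip_force" is the grip in N (left out, the last holds). Time passes only in rows, so rows that repeat a pose let the fingers close. It gives the time, the measured TCP pose, the force and the opening at its end, in the units of the state.
- status.read_state(): the state, without advancing time (a new reading comes with each control period).
- imaging.capture(name): name is "side" or "top"; returns (picture, depth): 400x640x3 uint8, red, green, blue; 400x640 float32, m along the optical axis (not along the pixel's ray), 0 where there is no reading.
- imaging.get_calibration(name): a dict with "vfov" (degrees; the focal length in pixels is half the picture's height over the tangent of half this angle, whatever the lens; pixels are square), "cx", "cy" (the principal point, pixels), "extrinsics" (4x4, takes a point from camera to world coordinates). Camera axes: x right, y up, looking along -z (the intrinsics and any distortion apply to the point x, -y, -z); pixel columns grow to the right and rows downward; lengths in m; the calibration is good to about 2 mm. A picture is of the moment at which its call begins. get_calibration takes no time and is no camera call.
- r.job_done(): hands the job in, once; it reports no verdict.
The state is a dict: "time_s": time; "qpos": joint angles; "dq": joint speeds; "joint_efforts": joint torques, N m; "eef_pos": TCP position; "orientation": TCP orientation; "ft_force": force on the tool from outside, world axes, zero at the start; "wrist_torque": the same for the moment, N m; "width": finger opening in m.
Only numpy, scipy, OpenCV 4.12 (cv2) and the standard library are available. Lean on these libraries where they do the work, as an engineer would, in place of code of your own. Each camera call takes 0.05 s, during which the arm holds its last target.

TASK

The drawer of the microscope-slide cabinet is held by a hidden spring catch: take the blue-handled rod from its stand, push it down through the small brass-edged hole in the cabinet's top and press the catch until the drawer springs ajar, never bearing down hard on the catch or the cabinet. Then put the rod back upright in its stand and pull the drawer fully open. Leave the red-capped jar, the dish and the beaker where they are.

Things in the scene. Friction and masses are not known exactly. Their poses are not given: they have to be found in the camera images.
- rod_grip (a point): Centre of the blue handle of the release rod: upright cylinder, diameter 24 mm, 60 mm long, this point half-way up. Below it a wooden shank, diameter 10 mm, 100 mm long, its flat tip bevelled 1 mm. The tip is 130 mm below this point, the rod's top 30 mm above. z points along the rod from tip to handle. About 50 g; it stands loose and upright in its stand.
- rod_tip (a point): Centre of the flat end of the rod's shank (see rod_grip); same axes.
- stand_mouth (a point): Centre of the mouth of the hole in the rod's stand, at the stand's top. Stand: fixed dark wooden block 70 x 70 mm, 45 mm high; hole upright, diameter 13 mm, 35 mm deep. With the rod in it, the rod's tip is 35 mm below this point.
- hole (a point): Centre of the release hole, level with the cabinet's top, 120 mm above the bench. Upright, diameter 12 mm, through the 8 mm top panel, framed by a 34 mm square brass plate. z up, x level from the drawer front to the rear, y across. Under it, 14 to 50 mm below the cabinet's top, lies the catch's 24 mm square red pad; its depth differs each time and is not measured.
- catch (a joint): How far the spring catch is pushed down, m: 0 at rest, lets the drawer go at 0.006, firm end stop at 0.0085; springs back. Force on its pad: about 2 to 3 N as it starts to give, rising 0.6 N per mm, so about 5 to 7 N when it lets go and 7 to 8 N at the end stop. Above 25 N between the rod and the cabinet or catch something bends.
- drawer (a joint): How far the drawer is open, m: 0 shut and latched, 0.10 fully open at its end stop. Once the catch lets go, a spring drives it to about 0.03 in under a second while the catch is kept down; past 0.008 it cannot latch again. From there it slides with light friction (about 1 N) and stays where it is left.
- handle (a point): Centre of the drawer handle's steel bar: level, along y of this frame (axes as hole), 80 mm long, 11 mm thick, its centre line 35 mm in front of the wooden drawer front (29 mm free behind it) and 26 mm below the cabinet's top; two stems 34 mm either side of the middle. The drawer opens along this frame's -x and the handle moves with it.
- dropper: Amber jar with red cap, diameter 48 mm, 85 mm high; origin at its underside. Leave alone.
- dish: Clear glass dish, diameter 84 mm, 18 mm high; origin at its underside. Leave alone.
- beaker: Greenish glass beaker, diameter 60 mm, 70 mm high; origin at its underside. Leave alone.
- rod: The release rod as a whole; origin at its tip.
- case: The slide cabinet, a fixed grey box 160 x 160 mm, 120 mm high, with its catch and drawer; origin at the centre of its underside, axes as hole. The release hole is 45 mm behind its centre, 125 mm behind its front face.
Not all that is in view belongs to the job. What is meant by the part that bears stand_mouth is not grey, pink or purple, and is the larger of those in its own colour.

How it is judged:
By the outcome, as a careful person would: the job done as asked, in the order asked, and still so for the second after the job is handed in, with the robot touching nothing.
It also fails if it takes over 72 s, if anything falls off the work surface, if the arm or the gripper's body presses on something with over 40 N, if the wrist force passes 120 N, or if a joint passes its speed limit or range.

## Working session

There is one attempt and no reset: what is moved stays moved. The work goes in short steps, Python scripts to look and compute and a tool call to move; the robot and the scene stay as the last step left them, time stands still between calls to the robot, and variables do not carry over. Pictures are saved under pics/ and viewed, and the job is handed in when it is done.

Besides the shell and the picture viewer there is one more tool, called after ">>>" as name(argument=value, ...) on one line, values as JSON. jog_arm: Moves the arm, as the interface text tells. Its arguments: {"type":"object","properties":{"deltas":{"type":"array"},"claw":{"type":"number"},"grip_force":{"type":"number"}},"required":["deltas"]}

```bash
ls; mkdir -p pics; python3 - <<'E'
from plant import status, imaging, r
import cv2,numpy as np
print(status.read_state())
for n in("side","top"):
    p,d=imaging.capture(n); cv2.imwrite(f"pics/{n}0.png",p[:,:,::-1]); np.save(f"{n}0.npy",d); np.save(f"{n}0rgb.npy",p)
    print(n,imaging.get_calibration(n))
E
```

```text
pics
{'time_s': 0.0, 'qpos': array([ 9.76245644e-01,  2.59322087e-01,  1.53605840e+00,  2.67680430e-06,
        1.34798117e+00, -2.02772760e-01]), 'dq': array([ 0.00120103,  0.00157759, -0.00114317,  0.00070047, -0.00024037,
        0.00082852]), 'joint_efforts': array([-2.90182033e-04, -4.37328601e+01, -2.83999443e+01,  7.18369824e-02,
        4.16278210e-02, -1.57459085e-04]), 'eef_pos': array([0.20969296, 0.50793074, 0.24283882]), 'orientation': array([ 8.31213480e-01,  5.55952668e-01, -8.19669934e-04,  3.32397377e-04]), 'ft_force': array([ 0.27650576,  1.27953158, -0.8767333 ]), 'wrist_torque': array([-0.00792974, -0.01438797, -0.01272714]), 'width': 0.09293513493271009}
side {'vfov': 46.45962767587639, 'cx': 320.41326132059453, 'cy': 198.3223747362262, 'extrinsics': array([[ 0.89684687,  0.3045279 , -0.32082463,  0.1867866 ],
       [-0.44175465,  0.57927523, -0.68504966, -0.87551522],
       [-0.02277098,  0.75611042,  0.6540478 ,  0.82714414],
       [ 0.        ,  0.        ,  0.        ,  1.        ]])}
top {'vfov': 54.12538382572321, 'cx': 317.3532729001762, 'cy': 196.22312778321958, 'extrinsics': array([[ 0.02506885,  0.98386654, -0.1771389 ,  0.37980115],
       [-0.99944866,  0.02080758, -0.02587317, -0.1017703 ],
       [-0.02176991,  0.17768985,  0.98384571,  1.05169126],
       [ 0.        ,  0.        ,  0.        ,  1.        ]])}
```

View pics/side0.png

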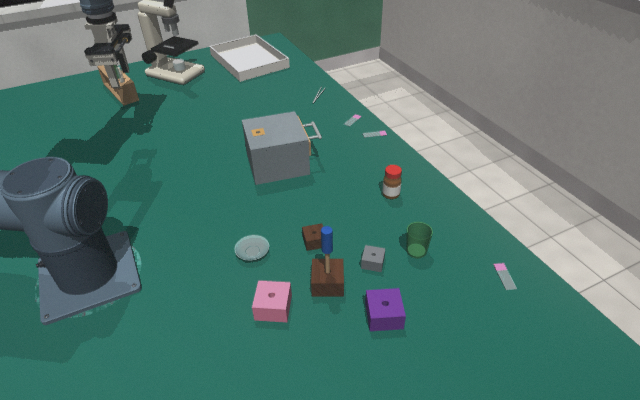

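View pics/top0.png

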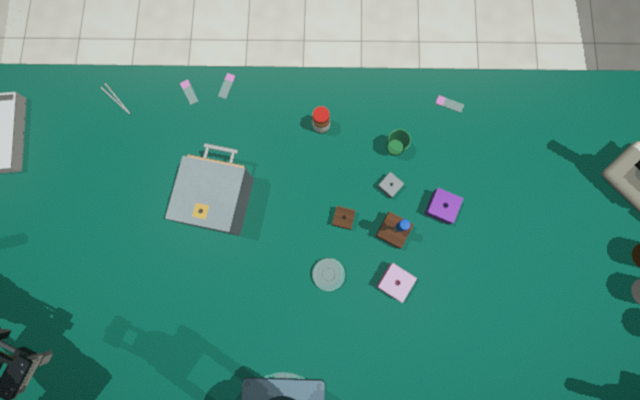

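The side view shows the rod with its blue handle at (327,240) in the larger brown block at (328,277). The cabinet hole is at (258,132), and its handle faces +x. I'll enlarge these for measuring.

```bash
cat > h.py <<'E'
import numpy as np,cv2
from plant import status, imaging, r
def ray(n,u,v):
    c=imaging.get_calibration(n);E=c["extrinsics"];f=200/np.tan(np.radians(c["vfov"]/2))
    d=np.array([(u-c["cx"])/f,-(v-c["cy"])/f,-1.]);return E[:3,3],E[:3,:3]@d
def atz(n,u,v,z):
    o,d=ray(n,u,v);return o+d*(z-o[2])/d[2]
def atd(n,u,v,dep):
    o,d=ray(n,u,v);return o+d*dep
def pix(n,P):
    c=imaging.get_calibration(n);E=c["extrinsics"];f=200/np.tan(np.radians(c["vfov"]/2))
    q=(np.asarray(P)-E[:3,3])@E[:3,:3];return np.array([c["cx"]-f*q[0]/q[2],c["cy"]+f*q[1]/q[2]])
def crop(img,x0,y0,w,h,s,name):
    o=cv2.resize(img[y0:y0+h,x0:x0+w,::-1],None,fx=s,fy=s,interpolation=cv2.INTER_CUBIC)
    st=20
    for x in range((x0//st+1)*st,x0+w,st):
        cv2.putText(o,str(x),(int((x-x0+.5)*s),10),0,.35,(255,255,255),1);cv2.line(o,(int((x-x0+.5)*s),12),(int((x-x0+.5)*s),18),(255,255,255),1)
    for y in range((y0//st+1)*st,y0+h,st):
        cv2.putText(o,str(y),(8,int((y-y0+.5)*s)+4),0,.35,(255,255,255),1);cv2.line(o,(0,int((y-y0+.5)*s)),(6,int((y-y0+.5)*s)),(255,255,255),1)
    cv2.imwrite("pics/"+name,o)
E
python3 - <<'E'
from h import *
s=np.load("side0rgb.npy");t=np.load("top0rgb.npy")
crop(t,155,135,110,110,5,"t_case.png");crop(t,330,170,100,100,5.5,"t_rod.png")
crop(s,230,100,110,90,6,"s_case.png");crop(s,290,210,90,95,6,"s_rod.png")
E
```

```text
(no output)
```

View pics/t_case.png

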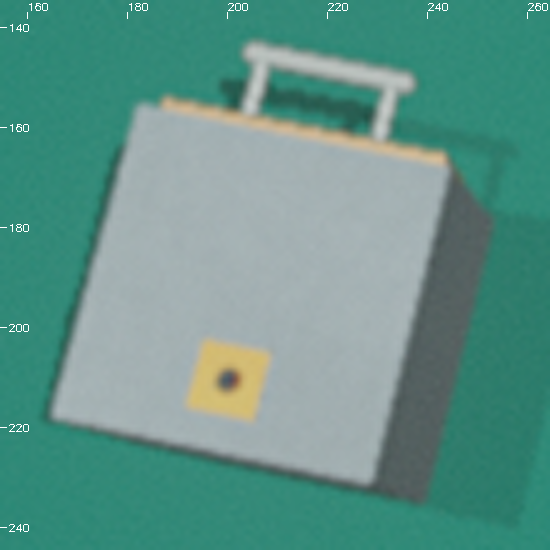

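View pics/t_rod.png

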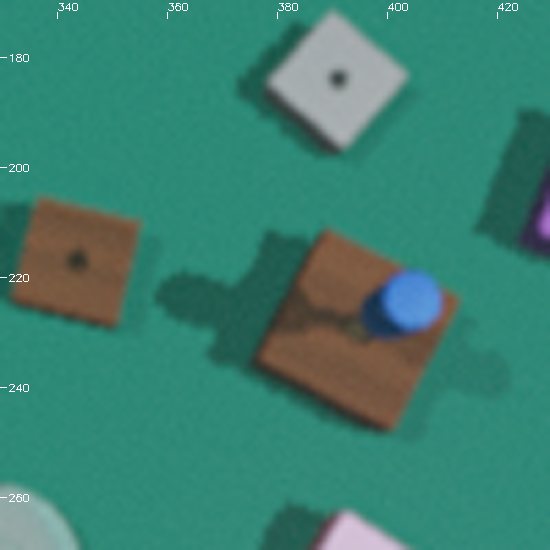

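View pics/s_case.png

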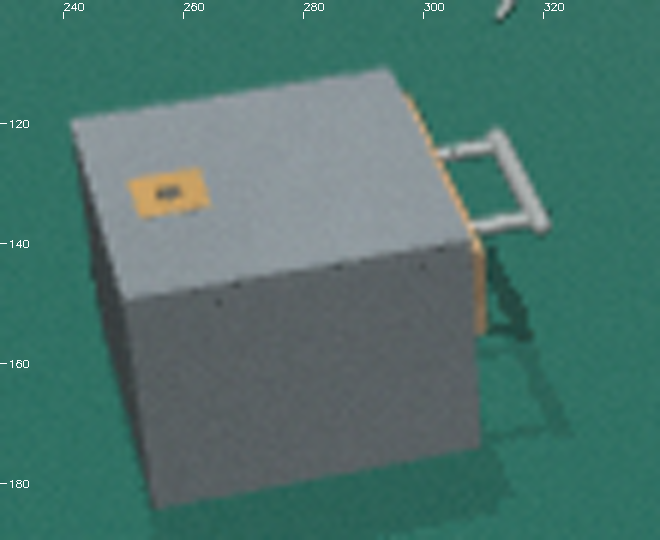

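View pics/s_rod.png

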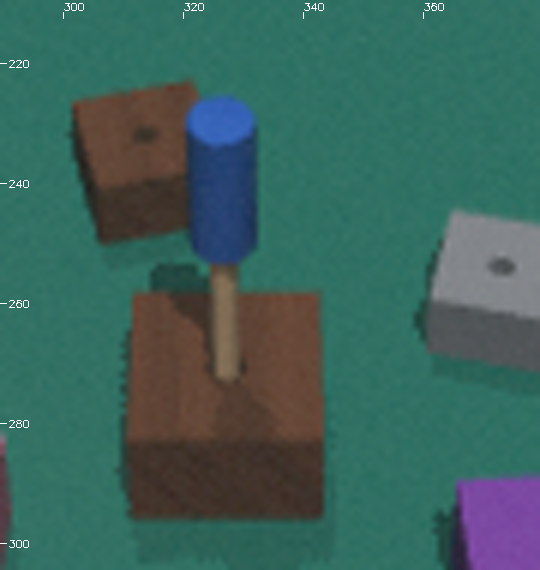

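```bash
python3 - <<'E'
from h import *
np.set_printoptions(precision=4,suppress=True)
D={n:np.load(n+"0.npy") for n in("side","top")}
print("hole",atz("top",200.1,210.3,.12),atz("side",257.5,131.5,.12))
c=[atz("top",*p,.12) for p in [(181.9,155.1),(244.1,167.7),(229.5,231.7),(164.5,218.1)]]
print("case corners",*c); print([np.linalg.norm(c[i]-c[i-1]) for i in range(4)])
print("depth top of case z",atd("top",210,190,D["top"][190,210]),atd("side",275,130,D["side"][130,275]))
h=[atz("top",*p,.094) for p in [(205.1,144.5),(235.5,151.1)]];g=[atz("side",*p,.094) for p in [(312.3,121.8),(320,137)]]
print("handle",h,np.mean(h,0),np.linalg.norm(h[1]-h[0]),g,np.mean(g,0),np.linalg.norm(g[1]-g[0]))
print("rodtop",atz("top",404.6,224,.17),atz("side",326.3,229.7,.17))
q=[atz("top",*p,.045) for p in [(389,211.5),(413,223.5),(400.8,247.9),(376,235)]]
print("stand",q,np.mean(q,0)); print([np.linalg.norm(q[i]-q[i-1]) for i in range(4)])
print("mouth side",atz("side",327.2,272.3,.045))
q=[atz("side",*p,.045) for p in [(311.3,258.3),(342.7,258.3),(343.2,282.7),(310.5,282.7)]]; print(np.mean(q,0))
print("d rodtop",atd("top",405,224,D["top"][224,405]),atd("side",326,229,D["side"][229,326]))
E
```

```text
hole [0.507  0.2056 0.12  ] [0.504  0.2034 0.12  ]
case corners [0.6443 0.262  0.12  ] [0.6151 0.1049 0.12  ] [0.4569 0.1307 0.12  ] [0.4861 0.2906 0.12  ]
[np.float64(0.16076846087803323), np.float64(0.1598195836957376), np.float64(0.16025855810597397), np.float64(0.16255545231336985)]
depth top of case z [0.5573 0.1849 0.1207] [0.5521 0.1925 0.1165]
handle [array([0.6809, 0.2146, 0.094 ]), array([0.6648, 0.1352, 0.094 ])] [0.6728 0.1749 0.094 ] 0.08103537367292496 [array([0.6786, 0.2154, 0.094 ]), array([0.6629, 0.1315, 0.094 ])] [0.6708 0.1735 0.094 ] 0.08536394745612196
rodtop [ 0.4792 -0.2764  0.17  ] [ 0.4772 -0.2787  0.17  ]
stand [array([ 0.5249, -0.2615,  0.045 ]), array([ 0.4951, -0.3227,  0.045 ]), array([ 0.4321, -0.2907,  0.045 ]), array([ 0.4634, -0.2279,  0.045 ])] [ 0.4789 -0.2757  0.045 ]
[np.float64(0.07002842428584378), np.float64(0.06800271691742919), np.float64(0.07061738841979491), np.float64(0.07012702846025293)]
mouth side [ 0.4752 -0.283   0.045 ]
[ 0.4773 -0.2774  0.045 ]
d rodtop [ 0.479  -0.2769  0.1723] [ 0.4782 -0.2754  0.1686]
```

```bash
cat >> h.py <<'E'
from scipy.spatial.transform import Rotation as R
def to(x,y,z,yaw=None):
    s=status.read_state();Rm=R.from_quat(s["orientation"]).as_matrix()
    d=Rm.T@(np.array([x,y,z])-s["eef_pos"]);cy=np.arctan2(Rm[1,0],Rm[0,0])
    tw=0 if yaw is None else -(np.radians(yaw)-cy)
    print("t %.2f pos %s yaw %.2f tilt %.2f,%.2f F %s w %.4f"%(s["time_s"],np.round(s["eef_pos"],4),np.degrees(cy),*np.degrees(Rm[:2,2]),np.round(s["ft_force"],2),s["width"]))
    print("delta cm",np.round(d*100,2),"twist",round(tw,3))
E
python3 -c "
from h import *
to(.478,-.277,.24,-9.75)"
```

```text
t 0.10 pos [0.2098 0.5079 0.2429] yaw 67.55 tilt -0.05,-0.08 F [0.47 0.56 0.35] w 0.0930
delta cm [-62.3   54.77   0.37] twist 1.349
```

>>> jog_arm(deltas=[[-62.3, 54.77, 0, 1.349], [-62.3, 54.77, 0, 1.349], [-62.3, 54.77, 0, 1.349], [-62.3, 54.77, 0, 1.349], [-62.3, 54.77, 0, 1.349], [-62.3, 54.77, 0, 1.349], [-62.3, 54.77, 0, 1.349], [-62.3, 54.77, 0, 1.349]], claw=1)

```text
time_s: 0.77
eef_pos: [0.3174, 0.1911, 0.2436]
orientation: [0.996, 0.087, -0.0, 0.001]
ft_force: [1.0, 0.7, -0.3]
width: 0.0933
```

```bash
python3 -c "
from h import *
to(.478,-.277,.24,-9.75)"
```

```text
t 0.77 pos [0.3174 0.1911 0.2436] yaw 9.94 tilt -0.02,-0.06 F [ 1.    0.66 -0.31] w 0.0933
delta cm [ 7.73 48.88  0.4 ] twist 0.344
```

>>> jog_arm(deltas=[[7.73, 48.88, 0, 0.344], [7.73, 48.88, 0, 0.344], [7.73, 48.88, 0, 0.344], [7.73, 48.88, 0, 0.344], [7.73, 48.88, 0, 0.344], [7.73, 48.88, 0, 0.344], [7.73, 48.88, 0, 0.344], [7.73, 48.88, 0, 0.344]])

```text
time_s: 1.43
eef_pos: [0.4252, -0.1247, 0.2437]
orientation: [0.996, -0.085, -0.0, 0.0]
ft_force: [0.5, 1.2, 0.0]
width: 0.093
```

```bash
python3 -c "
from h import *
to(.478,-.277,.24,-9.75)"
```

```text
t 1.43 pos [ 0.4252 -0.1247  0.2437] yaw -9.81 tilt -0.03,-0.05 F [0.45 1.2  0.  ] w 0.0930
delta cm [ 7.8  14.1   0.38] twist -0.001
```

>>> jog_arm(deltas=[[7.8, 14.1, 0, 0], [7.8, 14.1, 0, 0], [7.8, 14.1, 0, 0], [7.8, 14.1, 0, 0], [7.8, 14.1, 0, 0], [7.8, 14.1, 0, 0]])

```text
time_s: 1.93
eef_pos: [0.4778, -0.2786, 0.2425]
orientation: [0.996, -0.087, -0.001, -0.0]
ft_force: [0.4, 0.2, -0.5]
width: 0.093
```

```bash
python3 - <<'E'
from h import *
to(.478,-.277,.146,-9.75)
p,d=imaging.capture("side");crop(p,260,160,140,130,5.5,"s1.png")
E
```

```text
t 1.93 pos [ 0.4778 -0.2786  0.2425] yaw -9.97 tilt -0.13,0.04 F [ 0.44  0.23 -0.5 ] w 0.0930
delta cm [ 0.02 -0.16  9.65] twist -0.004
```

View pics/s1.png

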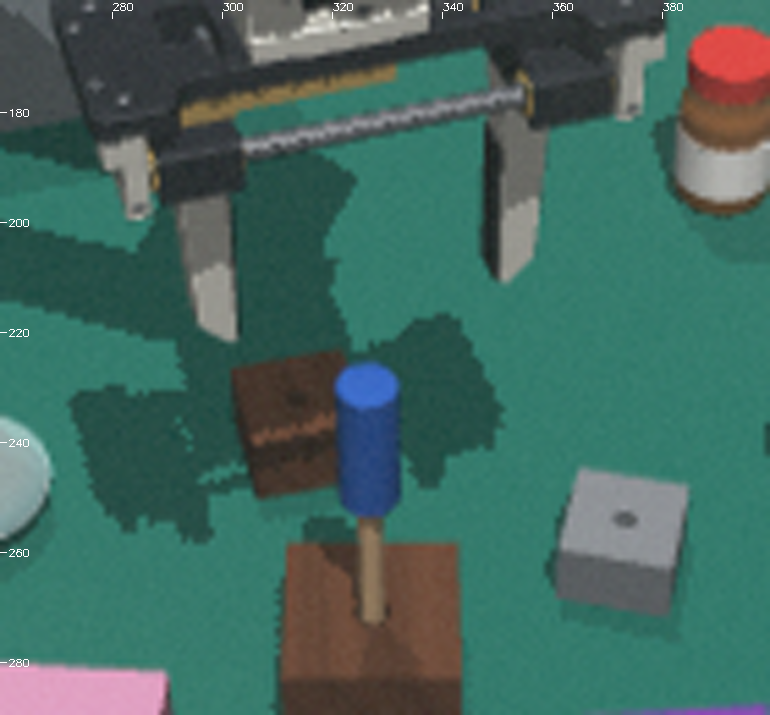

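The open fingers straddle the blue handle (midpoint near (326,216), rod top at (326,229)). Descending.

>>> jog_arm(deltas=[[0, -0.1, 3, 0], [0, -0.1, 6, 0], [0, -0.1, 8.5, 0], [0, -0.1, 9.6, 0], [0, -0.1, 9.6, 0], [0, -0.1, 9.6, 0]])

```text
time_s: 2.48
eef_pos: [0.4775, -0.275, 0.1474]
orientation: [0.996, -0.086, -0.001, -0.001]
ft_force: [0.4, -0.2, 0.2]
width: 0.093
```

>>> jog_arm(deltas=[[0, 0, 0, 0], [0, 0, 0, 0], [0, 0, 0, 0], [0, 0, 0, 0], [0, 0, 0, 0], [0, 0, 0, 0], [0, 0, 0, 0], [0, 0, 0, 0]], claw=0, grip_force=25)

```text
time_s: 3.15
eef_pos: [0.4775, -0.275, 0.1474]
orientation: [0.996, -0.086, -0.001, -0.001]
ft_force: [-0.4, -0.3, -0.1]
width: 0.0443
```

```bash
python3 - <<'E'
from h import *
to(.478,-.277,.146,-9.75)
p,d=imaging.capture("side");crop(p,260,160,140,130,5.5,"s2.png")
p,d=imaging.capture("top");crop(p,330,170,100,100,5.5,"t2.png")
E
```

```text
t 3.15 pos [ 0.4775 -0.275   0.1474] yaw -9.83 tilt -0.14,0.08 F [-0.4  -0.32 -0.06] w 0.0443
delta cm [0.09 0.19 0.14] twist -0.001
```

View pics/s2.png

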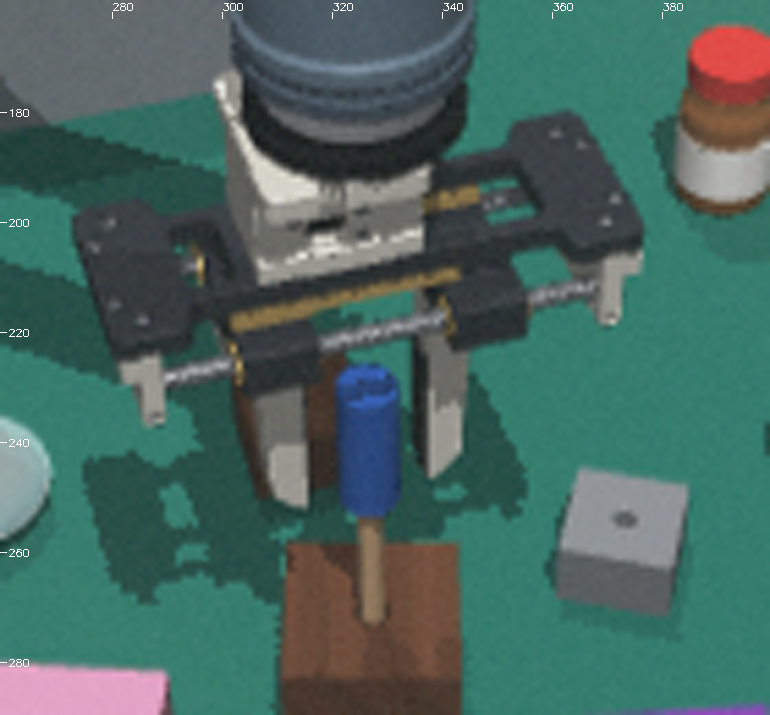

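The handle is between the fingers (fingertip midpoint ≈ rod axis within 1 px). I'll keep closing.

>>> jog_arm(deltas=[[0, 0.15, 0, 0], [0, 0.15, 0, 0], [0, 0.15, 0, 0], [0, 0.15, 0, 0], [0, 0.15, 0, 0], [0, 0.15, 0, 0], [0, 0.15, 0, 0], [0, 0.15, 0, 0]], claw=0)

```text
time_s: 3.92
eef_pos: [0.4777, -0.2767, 0.1474]
orientation: [0.996, -0.086, -0.001, -0.0]
ft_force: [5.0, -0.8, -3.4]
width: 0.0234
```

```bash
python3 - <<'E'
from h import *
to(.478,-.277,.24,-9.75)
p,d=imaging.capture("side");crop(p,260,160,140,130,5.5,"s3.png")
p,d=imaging.capture("top");crop(p,330,170,100,100,5.5,"t3.png")
E
```

```text
t 3.92 pos [ 0.4777 -0.2767  0.1474] yaw -9.83 tilt -0.08,0.06 F [ 5.01 -0.84 -3.37] w 0.0234
delta cm [ 0.02  0.02 -9.26] twist -0.001
```

View pics/s3.png

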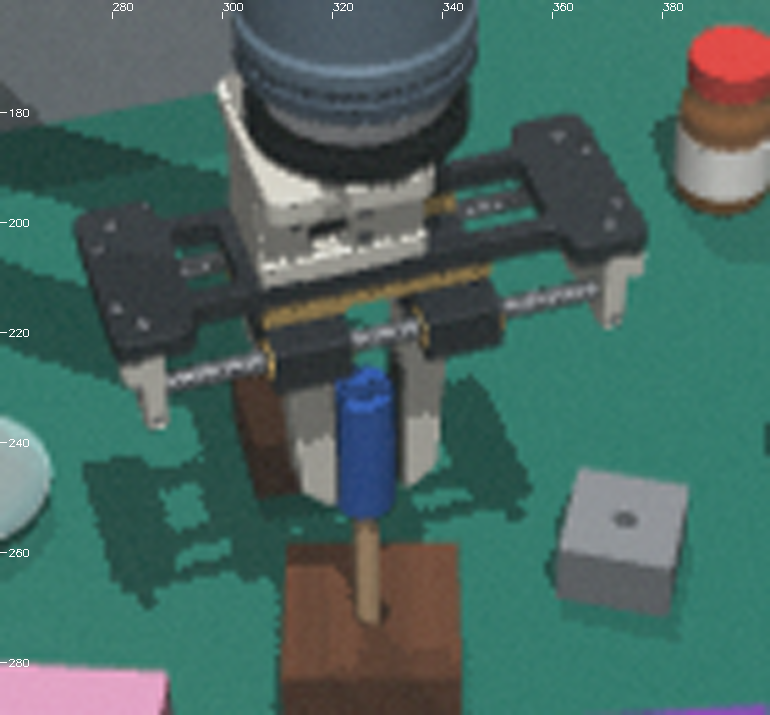

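>>> jog_arm(deltas=[[0.1, 0, 0, 0], [0.1, 0, 0, 0], [0.1, 0, 0, 0], [0.1, 0, 0, 0]])

```text
time_s: 4.35
eef_pos: [0.4783, -0.2767, 0.1474]
orientation: [0.996, -0.086, -0.001, -0.001]
ft_force: [1.1, -1.3, 0.2]
width: 0.0241
```

>>> jog_arm(deltas=[[0.05, 0, -1, 0], [0.05, 0, -2, 0], [0.05, 0, -3, 0], [0.05, 0, -4.5, 0], [0.05, 0, -8, 0], [0.05, 0, -12, 0], [0.05, 0, -15.3, 0], [0.05, 0, -15.3, 0]])

```text
time_s: 5.02
eef_pos: [0.4807, -0.2785, 0.3094]
orientation: [0.996, -0.086, 0.004, 0.003]
ft_force: [0.1, 0.3, 0.1]
width: 0.0235
```

```bash
python3 - <<'E'
from h import *
to(.5055,.2045,.30,-9.75)
p,d=imaging.capture("side");crop(p,260,130,140,130,5.5,"s4.png")
p,d=imaging.capture("top");crop(p,330,170,100,100,5.5,"t4.png")
E
```

```text
t 5.02 pos [ 0.4807 -0.2785  0.3094] yaw -9.82 tilt 0.38,-0.42 F [0.14 0.33 0.14] w 0.0235
delta cm [ -5.8  -48.02   0.6 ] twist -0.001
```

View pics/s4.png

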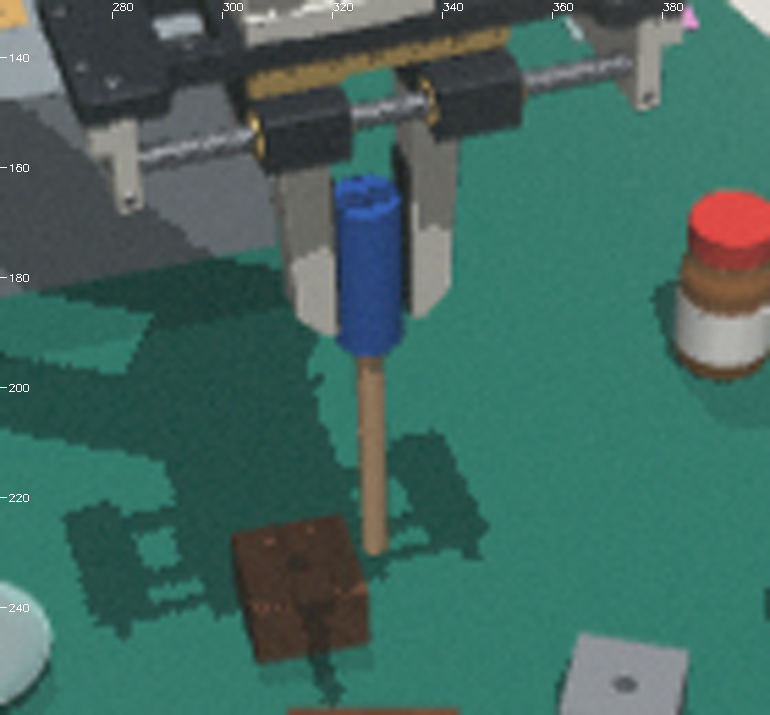

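View pics/t4.png

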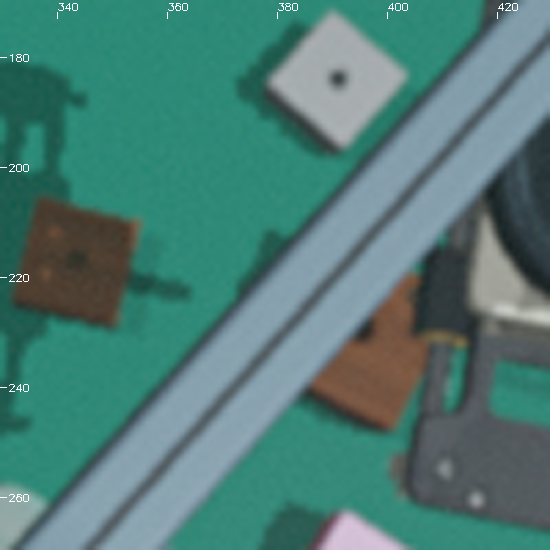

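>>> jog_arm(deltas=[[-0.4, -3, 0, 0], [-0.8, -7, 0, 0], [-1.3, -11, 0, 0], [-1.8, -15, 0, 0], [-2.3, -19, 0, 0], [-2.8, -23, 0, 0], [-3.2, -26, 0, 0], [-3.4, -28, 0, 0]])

```text
time_s: 5.78
eef_pos: [0.4913, 0.0078, 0.3011]
orientation: [0.996, -0.085, -0.002, 0.0]
ft_force: [1.5, -0.3, -1.2]
width: 0.0238
```

```bash
python3 -c "
from h import *
to(.5055,.2045,.30,-9.75)"
```

```text
t 5.78 pos [0.4913 0.0078 0.3011] yaw -9.71 tilt -0.25,0.02 F [ 1.46 -0.28 -1.18] w 0.0238
delta cm [ -1.92 -19.62   0.11] twist 0.001
```

>>> jog_arm(deltas=[[-0.4, -4, 0, 0], [-0.8, -8, 0, 0], [-1.2, -12, 0, 0], [-1.6, -16, 0, 0], [-1.85, -19, 0, 0], [-1.92, -19.6, 0, 0], [-1.92, -19.6, 0, 0], [-1.92, -19.6, 0, 0]])

```text
time_s: 6.45
eef_pos: [0.5045, 0.2038, 0.2999]
orientation: [0.996, -0.084, -0.004, 0.001]
ft_force: [-0.8, -0.5, -1.5]
width: 0.0237
```

```bash
python3 - <<'E'
from h import *
to(.5055,.2045,.27,-9.75)
p,d=imaging.capture("side");crop(p,210,60,120,120,6,"s5.png");cv2.imwrite("pics/s5f.png",p[:,:,::-1])
p,d=imaging.capture("top");crop(p,150,150,110,100,6,"t5.png")
E
```

```text
t 6.45 pos [0.5045 0.2038 0.2999] yaw -9.64 tilt -0.42,-0.07 F [-0.78 -0.54 -1.49] w 0.0237
delta cm [ 0.11 -0.09  2.99] twist 0.002
```

View pics/s5.png

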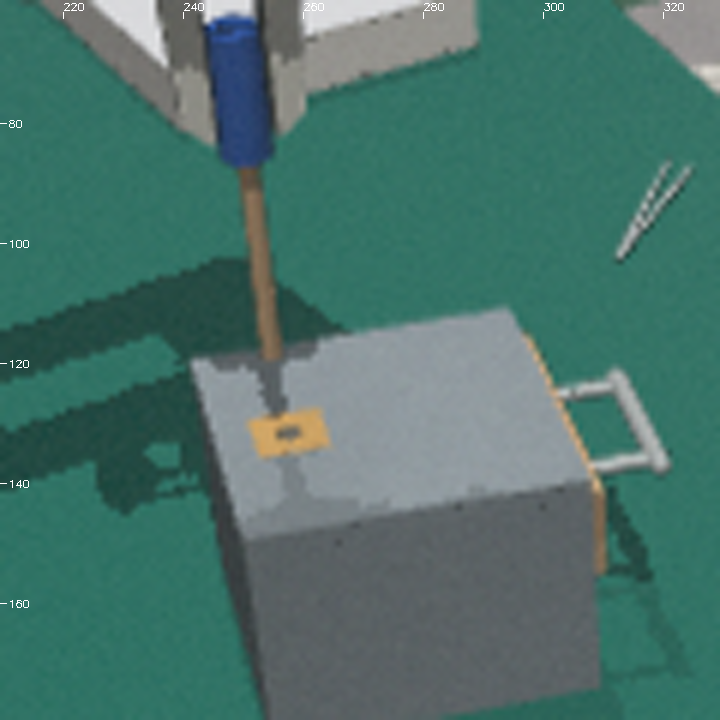

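View pics/t5.png

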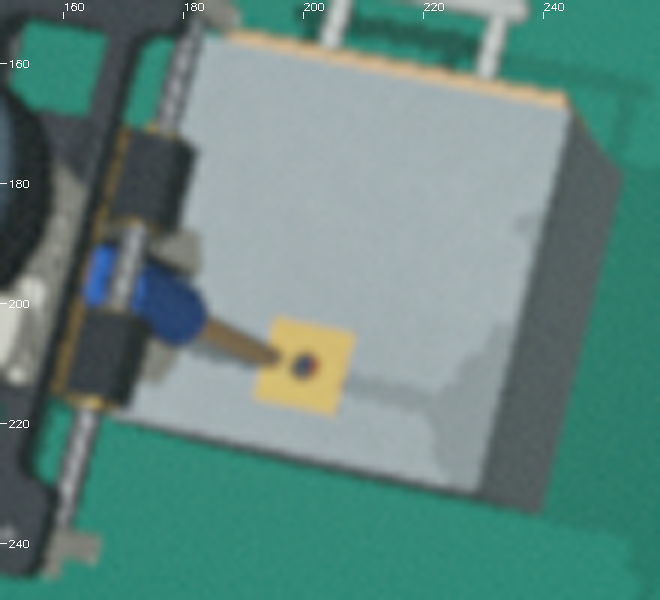

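```bash
cat >> h.py <<'E'
def tri(ps,pt):
    A=np.zeros((3,3));b=np.zeros(3)
    for n,p in(("side",ps),("top",pt)):
        o,d=ray(n,*p);d=d/np.linalg.norm(d);M=np.eye(3)-np.outer(d,d);A+=M;b+=M@o
    X=np.linalg.solve(A,b);return X,pix("side",X)-ps,pix("top",X)-pt
E
python3 - <<'E'
from h import *
np.set_printoptions(precision=4,suppress=True)
print("tip",*tri((254.7,118.8),(195.0,208.8)))
print("junc",*tri((250.7,87.4),(183.3,203.2)))
print("hole",*tri((257.6,131.6),(200.1,210.3)))
for z in(.1625,.2625,.3225):
    print(z,pix("side",(.5045,.2038,z)),pix("top",(.5045,.2038,z)))
print(pix("side",(.5055,.2045,.12)),pix("top",(.5055,.2045,.12)))
E
```

```text
tip [0.503  0.2046 0.1609] [ 0.6133 -0.104 ] [-0.2273  0.7018]
junc [0.5005 0.1958 0.2599] [ 0.5352 -0.0886] [-0.2124  0.6469]
hole [0.5063 0.2067 0.1173] [ 0.361  -0.0618] [-0.1309  0.4039]
0.1625 [255.8813 118.1936] [194.9514 208.7503]
0.2625 [251.5185  84.762 ] [178.9618 201.6531]
0.3225 [248.6669  62.9111] [167.3474 196.4979]
[257.8514 131.1739] [200.4858 210.9039]
```

```bash
python3 - <<'E'
from h import *
np.set_printoptions(precision=4,suppress=True)
print("tip",atz("side",254.7,118.8,.1625),atz("top",195.0,208.8,.1625))
print("hole",atz("side",257.6,131.6,.12),atz("top",200.1,210.3,.12))
E
```

```text
tip [0.5005 0.2024 0.1625] [0.5044 0.2037 0.1625]
hole [0.5041 0.2028 0.12  ] [0.507  0.2056 0.12  ]
```

>>> jog_arm(deltas=[[0.15, -0.1, 1, 0], [0.29, -0.17, 2, 0], [0.29, -0.17, 3, 0], [0.29, -0.17, 3.6, 0], [0.29, -0.17, 3.6, 0], [0.29, -0.17, 3.6, 0]])

```text
time_s: 7.05
eef_pos: [0.5077, 0.2037, 0.2638]
orientation: [0.996, -0.085, -0.004, 0.001]
ft_force: [0.5, 0.2, 0.9]
width: 0.024
```

```bash
python3 - <<'E'
from h import *
to(.5076,.205,.262,-9.75)
p,d=imaging.capture("side");crop(p,235,85,50,60,10,"s6.png")
p,d=imaging.capture("top");crop(p,170,185,60,45,10,"t6.png")
E
```

```text
t 7.05 pos [0.5077 0.2037 0.2638] yaw -9.79 tilt -0.43,-0.06 F [0.49 0.23 0.86] w 0.0240
delta cm [-0.03 -0.13  0.18] twist -0.001
```

View pics/s6.png

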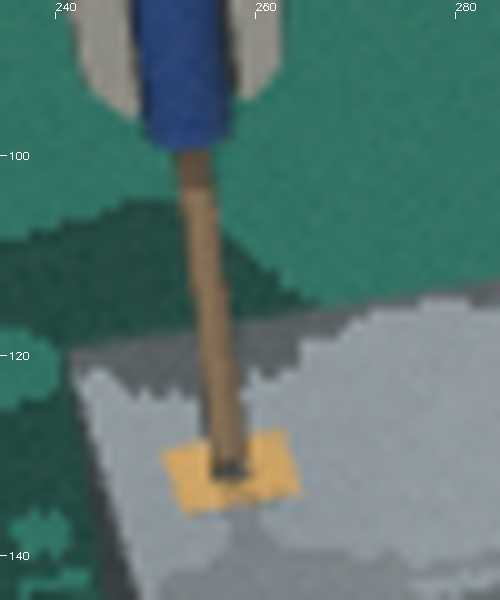

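View pics/t6.png

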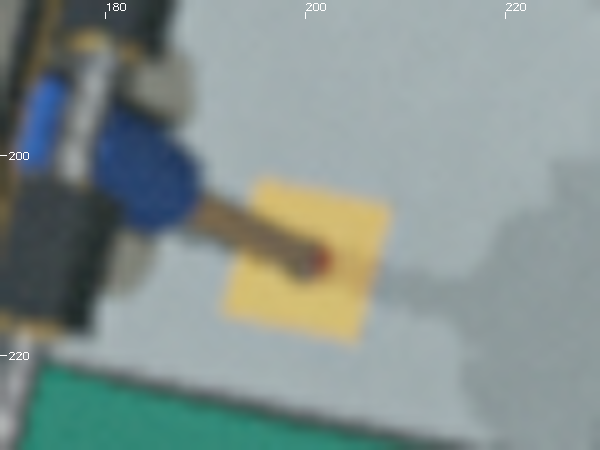

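Both views put the tip about 6 mm above the hole and within about 1 mm of centre. The red pad is visible beside the tip at (201,210) in the top view. I'll go down in small steps, watching the force.

>>> jog_arm(deltas=[[0, -0.03, 0.2, 0], [0, -0.03, 0.4, 0], [0, -0.03, 0.55, 0], [0, -0.03, 0.65, 0], [0, -0.03, 0.7, 0], [0, -0.03, 0.7, 0]], grip_force=16)

```text
time_s: 7.65
eef_pos: [0.5081, 0.2043, 0.2577]
orientation: [0.996, -0.085, -0.003, 0.001]
ft_force: [-0.0, 0.1, -0.7]
width: 0.0239
```

>>> jog_arm(deltas=[[0, 0, 0.1, 0], [0, 0, 0.2, 0], [0, 0, 0.2, 0]])

```text
time_s: 7.9
eef_pos: [0.508, 0.2043, 0.2554]
orientation: [0.996, -0.085, -0.003, 0.001]
ft_force: [0.2, 0.3, 0.1]
width: 0.0235
```

```bash
python3 - <<'E'
from h import *
p,d=imaging.capture("side");crop(p,235,85,50,60,10,"s7.png")
p,d=imaging.capture("top");crop(p,170,185,60,45,10,"t7.png")
E
```

```text
(no output)
```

View pics/s7.png

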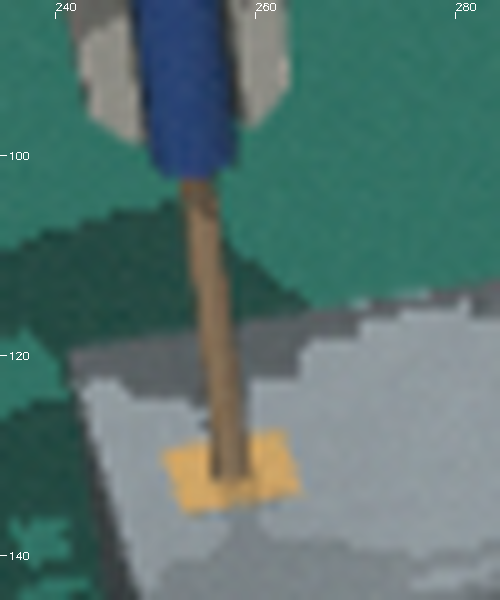

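View pics/t7.png

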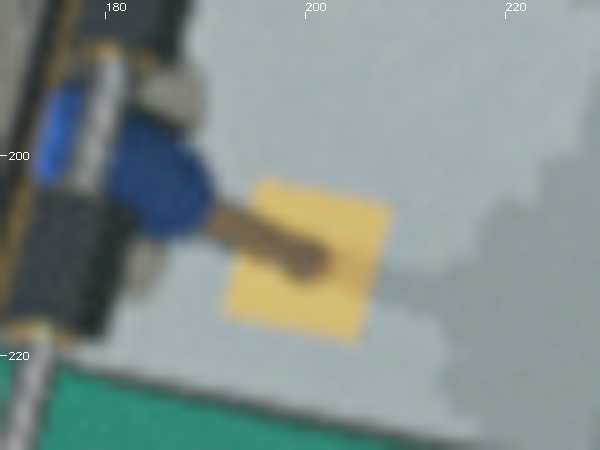

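>>> jog_arm(deltas=[[0, 0, 0.1, 0], [0, 0, 0.2, 0], [0, 0, 0.2, 0]])

```text
time_s: 8.25
eef_pos: [0.508, 0.2043, 0.2534]
orientation: [0.996, -0.085, -0.003, 0.001]
ft_force: [0.1, 0.6, -0.5]
width: 0.0238
```

>>> jog_arm(deltas=[[0, 0, 0.1, 0], [0, 0, 0.2, 0], [0, 0, 0.3, 0]])

```text
time_s: 8.5
eef_pos: [0.5079, 0.2043, 0.2502]
orientation: [0.996, -0.085, -0.003, 0.001]
ft_force: [-0.2, 0.4, -0.3]
width: 0.0237
```

>>> jog_arm(deltas=[[0, 0, 0.1, 0], [0, 0, 0.2, 0], [0, 0, 0.3, 0], [0, 0, 0.3, 0]])

```text
time_s: 8.83
eef_pos: [0.5078, 0.2042, 0.247]
orientation: [0.996, -0.085, -0.003, 0.001]
ft_force: [-0.3, -0.1, -0.3]
width: 0.0238
```

>>> jog_arm(deltas=[[0, 0, 0.1, 0], [0, 0, 0.2, 0], [0, 0, 0.3, 0], [0, 0, 0.3, 0]])

```text
time_s: 9.17
eef_pos: [0.5077, 0.2042, 0.2437]
orientation: [0.996, -0.085, -0.003, 0.001]
ft_force: [-0.8, 0.1, -0.1]
width: 0.0238
```

>>> jog_arm(deltas=[[0, 0, 0.1, 0], [0, 0, 0.2, 0], [0, 0, 0.3, 0], [0, 0, 0.3, 0]])

```text
time_s: 9.5
eef_pos: [0.5075, 0.2042, 0.2405]
orientation: [0.996, -0.085, -0.004, 0.001]
ft_force: [0.5, -0.0, -0.7]
width: 0.0239
```

>>> jog_arm(deltas=[[0.02, 0, 0.1, 0], [0.03, 0, 0.2, 0], [0.04, 0, 0.3, 0], [0.04, 0, 0.3, 0]])

```text
time_s: 9.83
eef_pos: [0.5078, 0.2041, 0.2372]
orientation: [0.996, -0.085, -0.004, 0.001]
ft_force: [-0.0, -0.3, -0.1]
width: 0.024
```

>>> jog_arm(deltas=[[0, 0, 0.1, 0], [0.02, 0, 0.2, 0], [0.02, 0, 0.3, 0], [0.02, 0, 0.3, 0]])

```text
time_s: 10.17
eef_pos: [0.5079, 0.204, 0.2339]
orientation: [0.996, -0.085, -0.004, 0.001]
ft_force: [0.1, -0.3, -0.6]
width: 0.0238
```

>>> jog_arm(deltas=[[0, 0, 0.1, 0], [0.02, 0, 0.2, 0], [0.02, 0, 0.3, 0], [0.02, 0, 0.3, 0]])

```text
time_s: 10.5
eef_pos: [0.5079, 0.204, 0.2306]
orientation: [0.996, -0.085, -0.004, 0.001]
ft_force: [0.7, -0.3, 0.6]
width: 0.0238
```

>>> jog_arm(deltas=[[0, 0, 0.1, 0], [0.02, 0, 0.2, 0], [0.02, 0, 0.3, 0], [0.02, 0, 0.3, 0]])

```text
time_s: 10.83
eef_pos: [0.508, 0.2039, 0.2273]
orientation: [0.996, -0.085, -0.004, 0.001]
ft_force: [0.2, -0.2, -0.7]
width: 0.0236
```

>>> jog_arm(deltas=[[0, 0, 0.1, 0], [0.02, 0, 0.2, 0], [0.02, 0, 0.3, 0], [0.02, 0, 0.3, 0]])

```text
time_s: 11.17
eef_pos: [0.508, 0.2038, 0.2241]
orientation: [0.996, -0.085, -0.005, 0.001]
ft_force: [0.1, 0.3, -0.9]
width: 0.024
```

>>> jog_arm(deltas=[[0, 0, 0.1, 0], [0.02, 0, 0.2, 0], [0.02, 0, 0.3, 0], [0.02, 0, 0.3, 0]])

```text
time_s: 11.5
eef_pos: [0.508, 0.2037, 0.2208]
orientation: [0.996, -0.085, -0.005, 0.001]
ft_force: [0.0, 0.0, -0.0]
width: 0.0234
```

>>> jog_arm(deltas=[[0, 0, 0.1, 0], [0.02, -0.01, 0.2, 0], [0.02, -0.01, 0.3, 0], [0.02, -0.01, 0.3, 0]])

```text
time_s: 11.83
eef_pos: [0.5081, 0.2038, 0.2175]
orientation: [0.996, -0.085, -0.005, 0.001]
ft_force: [1.0, 0.3, -1.1]
width: 0.0235
```

>>> jog_arm(deltas=[[0, 0, 0.1, 0], [0.02, -0.01, 0.2, 0], [0.02, -0.01, 0.3, 0], [0.02, -0.01, 0.3, 0]])

```text
time_s: 12.17
eef_pos: [0.5084, 0.2039, 0.215]
orientation: [0.996, -0.085, -0.005, 0.001]
ft_force: [-1.2, -0.5, 3.4]
width: 0.0239
```

>>> jog_arm(deltas=[[0, 0, 0.1, 0], [0.02, -0.01, 0.2, 0], [0.02, -0.01, 0.3, 0], [0.02, -0.01, 0.3, 0]])

```text
time_s: 12.5
eef_pos: [0.5086, 0.204, 0.2127]
orientation: [0.996, -0.085, -0.005, 0.001]
ft_force: [-2.2, -0.2, 5.7]
width: 0.0237
```

>>> jog_arm(deltas=[[-0.03, 0, 0.1, 0], [-0.03, 0, 0.15, 0], [-0.03, 0, 0.2, 0], [-0.03, 0, 0.2, 0]])

```text
time_s: 12.83
eef_pos: [0.5084, 0.204, 0.2117]
orientation: [0.996, -0.085, -0.004, 0.001]
ft_force: [-2.1, 0.3, 7.4]
width: 0.0236
```

>>> jog_arm(deltas=[[-0.01, 0, 0.05, 0], [-0.01, 0, 0.1, 0], [-0.01, 0, 0.15, 0], [-0.01, 0, 0.15, 0]])

```text
time_s: 13.17
eef_pos: [0.5083, 0.2041, 0.2111]
orientation: [0.996, -0.085, -0.004, 0.001]
ft_force: [-2.7, -0.4, 6.8]
width: 0.0236
```

```bash
python3 - <<'E'
from h import *
to(.508,.204,.21)
p,d=imaging.capture("side");crop(p,230,75,110,90,6,"s8.png")
E
```

```text
t 13.17 pos [0.5083 0.2041 0.2111] yaw -9.76 tilt -0.42,-0.07 F [-2.71 -0.36  6.82] w 0.0236
delta cm [-0.03  0.01  0.11] twist 0
```

View pics/s8.png

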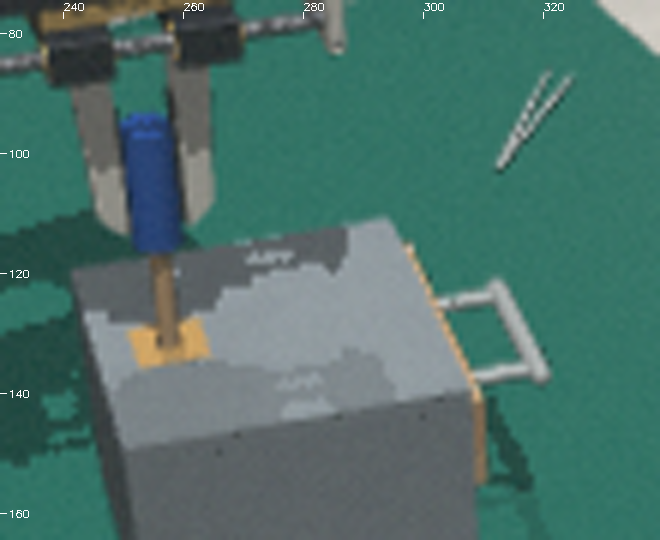

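The drawer is still shut (handle at (318,130), unchanged) and the force is about 7 N, so the catch isn't quite at release. I'll press slightly further.

>>> jog_arm(deltas=[[-0.04, 0, 0.1, 0], [-0.04, 0, 0.2, 0], [-0.04, 0, 0.25, 0], [-0.04, 0, 0.25, 0]])

```text
time_s: 13.55
eef_pos: [0.508, 0.2041, 0.2092]
orientation: [0.996, -0.085, -0.003, 0.001]
ft_force: [-1.1, 0.2, 5.6]
width: 0.024
```

```bash
python3 - <<'E'
from h import *
to(.508,.204,.21)
p,d=imaging.capture("side");crop(p,230,75,110,90,6,"s9.png")
E
```

```text
t 13.55 pos [0.508  0.2041 0.2092] yaw -9.76 tilt -0.38,-0.07 F [-1.12  0.16  5.62] w 0.0240
delta cm [-0.    0.01 -0.08] twist 0
```

View pics/s9.png

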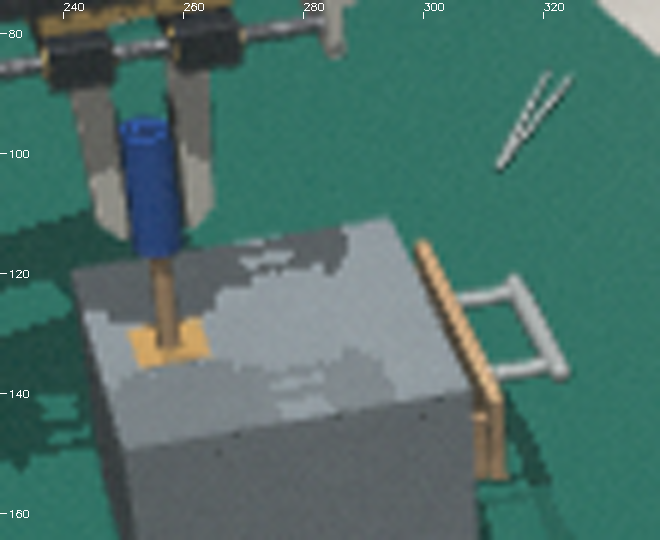

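The drawer is springing open: its front has moved out and the handle is now at about (321,127). I'll hold for a second so it finishes.

>>> jog_arm(deltas=[[0, 0, 0.08, 0], [0, 0, 0.08, 0], [0, 0, 0.08, 0], [0, 0, 0.08, 0], [0, 0, 0.08, 0], [0, 0, 0.08, 0], [0, 0, 0.08, 0], [0, 0, 0.08, 0]])

```text
time_s: 14.27
eef_pos: [0.508, 0.204, 0.2087]
orientation: [0.996, -0.085, -0.003, 0.001]
ft_force: [-1.0, -0.3, 6.1]
width: 0.0239
```

```bash
python3 - <<'E'
from h import *
to(.508,.204,.30)
p,d=imaging.capture("side");crop(p,230,75,110,90,6,"s10.png")
E
```

```text
t 14.27 pos [0.508  0.204  0.2087] yaw -9.76 tilt -0.36,-0.07 F [-1.04 -0.28  6.08] w 0.0239
delta cm [-0.06  0.03 -9.13] twist 0
```

View pics/s10.png

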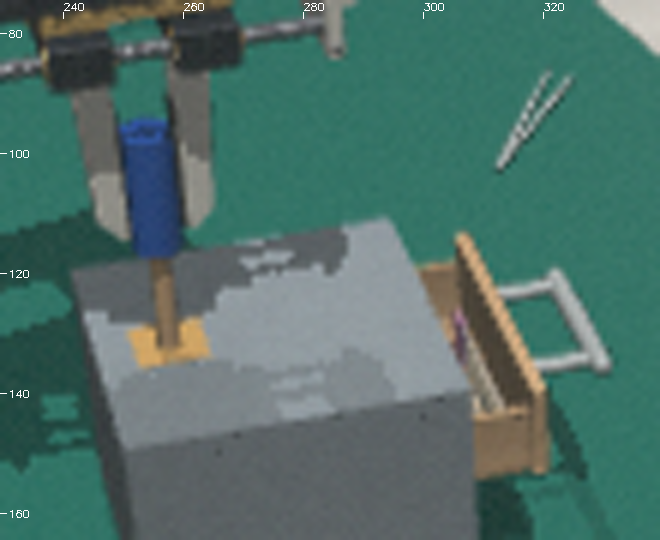

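The drawer is ajar by about 30 mm. Withdrawing the rod straight up.

>>> jog_arm(deltas=[[0, 0, -0.6, 0], [-0.01, 0, -1.5, 0], [-0.02, 0.01, -2.6, 0], [-0.03, 0.01, -4, 0], [-0.04, 0.02, -5.5, 0], [-0.05, 0.02, -7.2, 0], [-0.06, 0.03, -9.1, 0], [-0.06, 0.03, -9.1, 0]], grip_force=25)

```text
time_s: 14.98
eef_pos: [0.5097, 0.2044, 0.3044]
orientation: [0.996, -0.085, 0.001, -0.0]
ft_force: [0.1, -0.2, 0.8]
width: 0.0238
```

```bash
python3 - <<'E'
from h import *
to(.4787,-.277,.30,-9.75)
p,d=imaging.capture("side");crop(p,210,50,130,100,6,"s11.png")
E
```

```text
t 14.98 pos [0.5097 0.2044 0.3044] yaw -9.75 tilt 0.06,0.01 F [ 0.1  -0.21  0.83] w 0.0238
delta cm [ 5.1  47.97  0.43] twist -0.0
```

View pics/s11.png

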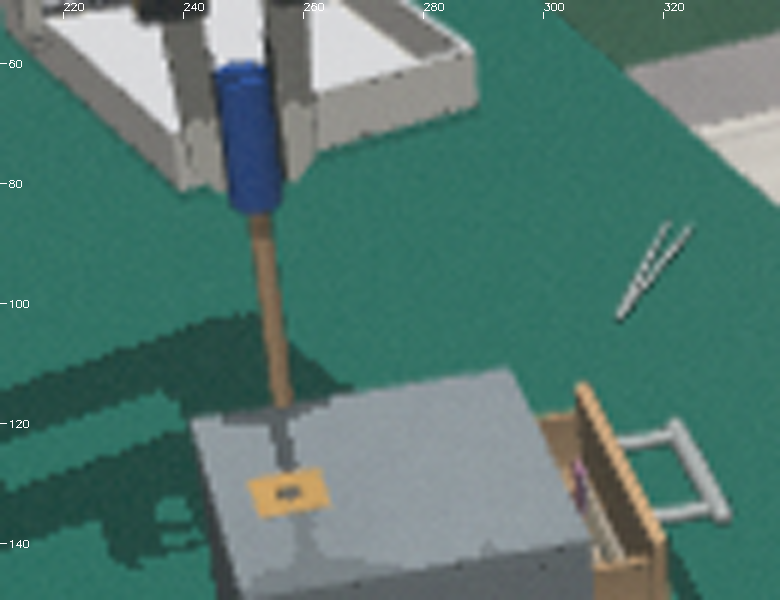

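The rod is out of the hole and the drawer stays ajar. Back to the stand.

>>> jog_arm(deltas=[[0.4, 3, 0, 0], [0.8, 7, 0, 0], [1.2, 11, 0, 0], [1.6, 15, 0, 0], [2.0, 19, 0, 0], [2.4, 23, 0, 0], [2.8, 26.5, 0, 0], [3.1, 29, 0, 0]])

```text
time_s: 15.7
eef_pos: [0.4895, -0.0896, 0.3011]
orientation: [0.996, -0.086, -0.001, 0.0]
ft_force: [-0.1, 0.3, -0.4]
width: 0.0235
```

```bash
python3 -c "
from h import *
to(.4787,-.277,.24,-9.75)"
```

```text
t 15.70 pos [ 0.4895 -0.0896  0.3011] yaw -9.86 tilt -0.17,-0.03 F [-0.11  0.3  -0.4 ] w 0.0235
delta cm [ 2.16 18.64  6.13] twist -0.002
```

>>> jog_arm(deltas=[[0.5, 4, 1, 0], [1, 8, 2, 0], [1.4, 12, 3, 0], [1.8, 15.5, 4, 0], [2.05, 17.8, 5, 0], [2.16, 18.6, 6, 0], [2.16, 18.6, 6, 0], [2.16, 18.6, 6, 0]])

```text
time_s: 16.37
eef_pos: [0.4781, -0.2755, 0.2399]
orientation: [0.996, -0.086, -0.003, -0.001]
ft_force: [-1.1, 0.5, -0.3]
width: 0.0239
```

```bash
python3 - <<'E'
from h import *
to(.4787,-.277,.19,-9.75)
p,d=imaging.capture("side");crop(p,280,170,80,125,5.5,"s12.png")
E
```

```text
t 16.37 pos [ 0.4781 -0.2755  0.2399] yaw -9.90 tilt -0.30,0.13 F [-1.07  0.45 -0.28] w 0.0239
delta cm [0.11 0.14 4.99] twist -0.003
```

View pics/s12.png

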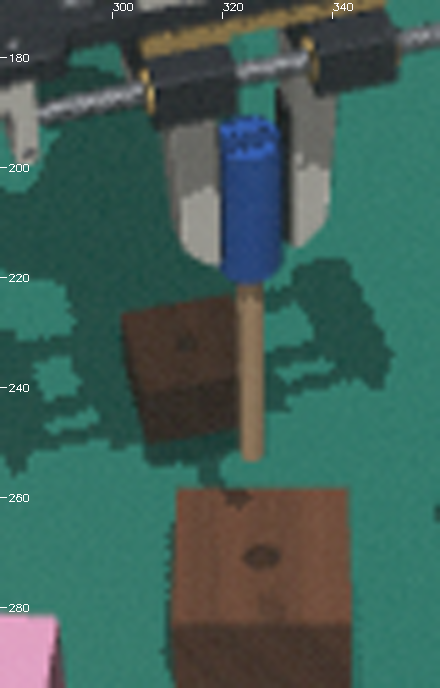

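>>> jog_arm(deltas=[[0.08, 0.1, 1.5, 0], [0.1, 0.14, 3, 0], [0.1, 0.14, 4.2, 0], [0.1, 0.14, 4.8, 0], [0.1, 0.14, 4.8, 0], [0.1, 0.14, 4.8, 0]])

```text
time_s: 16.92
eef_pos: [0.4798, -0.2757, 0.1936]
orientation: [0.996, -0.085, -0.002, -0.0]
ft_force: [-0.1, -0.5, -0.9]
width: 0.0239
```

```bash
python3 - <<'E'
from h import *
np.set_printoptions(precision=4,suppress=True)
to(.4787,-.277,.18,-9.75)
print(atz("side",327,270.8,.045), pix("side",(.4787,-.277,.055)),pix("side",(.4787,-.277,.045)))
p,d=imaging.capture("side");crop(p,300,230,55,65,10,"s13.png")
p,d=imaging.capture("top");crop(p,370,200,60,55,10,"t13.png")
E
```

```text
t 16.92 pos [ 0.4798 -0.2757  0.1936] yaw -9.74 tilt -0.18,0.04 F [-0.11 -0.47 -0.94] w 0.0239
delta cm [-0.08  0.15  1.36] twist 0.0
[ 0.4767 -0.2791  0.045 ] [327.3367 266.7956] [327.3966 269.8248]
```

View pics/s13.png

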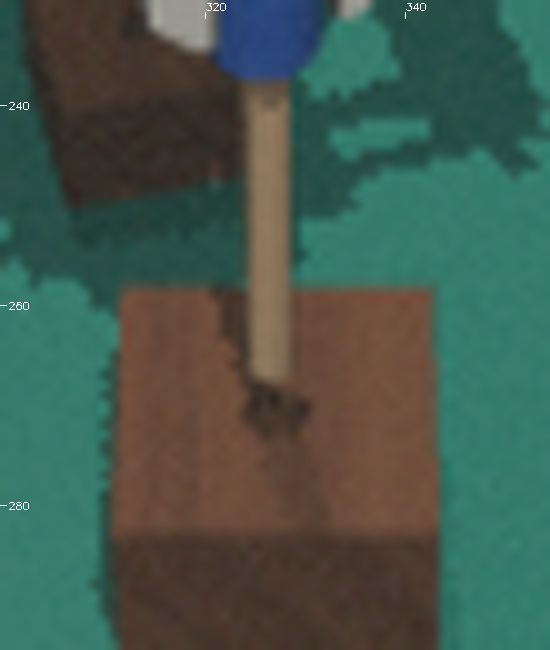

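View pics/t13.png

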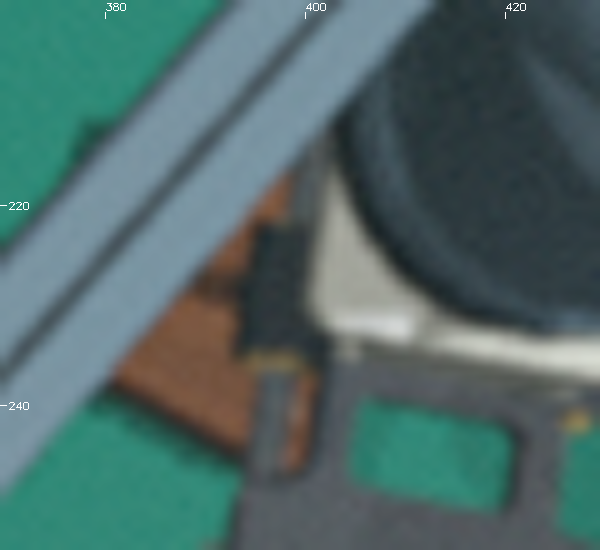

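```bash
python3 - <<'E'
from h import *
np.set_printoptions(precision=4,suppress=True)
print(atz("side",326.5,266.3,.0562),atz("side",327.2,270.3,.045))
E
```

```text
[ 0.4773 -0.2758  0.0562] [ 0.4777 -0.278   0.045 ]
```

>>> jog_arm(deltas=[[0.0, 0.1, 0.3, 0], [0.0, 0.16, 0.6, 0], [0.0, 0.16, 0.7, 0], [0.0, 0.16, 0.7, 0], [0.0, 0.16, 0.7, 0]])

```text
time_s: 17.43
eef_pos: [0.4796, -0.2781, 0.187]
orientation: [0.996, -0.085, -0.001, 0.0]
ft_force: [-0.1, -0.4, -1.0]
width: 0.0238
```

```bash
python3 - <<'E'
from h import *
np.set_printoptions(precision=4,suppress=True)
to(.4787,-.277,.18,-9.75)
p,d=imaging.capture("side");crop(p,310,245,35,45,14,"s14.png")
E
```

```text
t 17.43 pos [ 0.4796 -0.2781  0.187 ] yaw -9.79 tilt -0.14,0.00 F [-0.12 -0.4  -1.03] w 0.0238
delta cm [-0.1  -0.09  0.7 ] twist -0.001
```

View pics/s14.png

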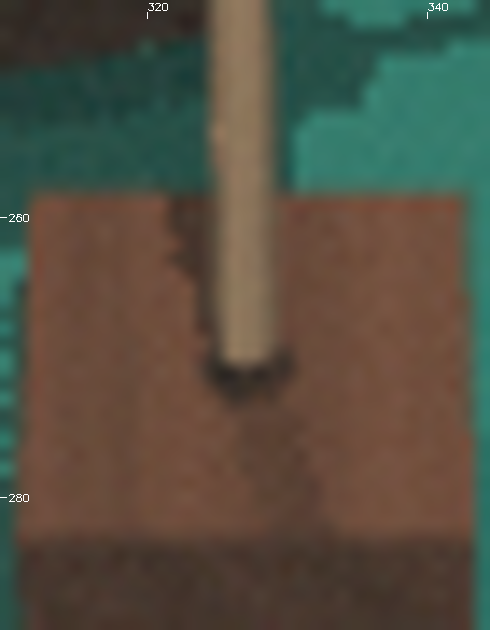

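Tip is centred on the mouth within about 0.5 mm. Going down.

>>> jog_arm(deltas=[[0, 0, 0.2, 0], [0, 0, 0.4, 0], [0, 0, 0.6, 0], [0, 0, 0.8, 0], [0, 0, 0.8, 0]])

```text
time_s: 17.9
eef_pos: [0.4793, -0.2779, 0.1785]
orientation: [0.996, -0.085, -0.002, -0.0]
ft_force: [-0.1, -0.7, -1.1]
width: 0.0238
```

>>> jog_arm(deltas=[[0, 0, 0.2, 0], [0, 0, 0.4, 0], [0, 0, 0.6, 0], [0, 0, 0.6, 0]])

```text
time_s: 18.23
eef_pos: [0.4791, -0.2777, 0.1719]
orientation: [0.996, -0.085, -0.002, -0.0]
ft_force: [0.3, -0.0, -0.5]
width: 0.0237
```

>>> jog_arm(deltas=[[0, 0, 0.3, 0], [0, 0, 0.6, 0], [0, 0, 0.9, 0], [0, 0, 1.2, 0], [0, 0, 1.5, 0], [0, 0, 1.6, 0], [0, 0, 1.6, 0]])

```text
time_s: 18.82
eef_pos: [0.4789, -0.2775, 0.1555]
orientation: [0.996, -0.085, -0.002, -0.001]
ft_force: [-0.6, -0.1, -1.1]
width: 0.0239
```

>>> jog_arm(deltas=[[0, 0, 0.15, 0], [0, 0, 0.3, 0], [0, 0, 0.4, 0], [0, 0, 0.4, 0]])

```text
time_s: 19.15
eef_pos: [0.4788, -0.2775, 0.1513]
orientation: [0.996, -0.085, -0.002, -0.001]
ft_force: [-0.0, 0.6, -0.9]
width: 0.0237
```

>>> jog_arm(deltas=[[0, 0, 0.1, 0], [0, 0, 0.2, 0], [0, 0, 0.3, 0], [0, 0, 0.3, 0]])

```text
time_s: 19.48
eef_pos: [0.4788, -0.2775, 0.1481]
orientation: [0.996, -0.085, -0.002, -0.001]
ft_force: [-0.6, 0.9, -0.4]
width: 0.0235
```

>>> jog_arm(deltas=[[0, 0, 0.05, 0], [0, 0, 0.1, 0], [0, 0, 0.15, 0], [0, 0, 0.15, 0]])

```text
time_s: 19.82
eef_pos: [0.4789, -0.2775, 0.1471]
orientation: [0.996, -0.085, -0.002, -0.001]
ft_force: [-1.0, 1.3, 4.7]
width: 0.0235
```

It's seated: 4.7 N upward at the same height as when I picked it up. Releasing.

>>> jog_arm(deltas=[[0, 0, 0, 0], [0, 0, 0, 0], [0, 0, 0, 0], [0, 0, 0, 0], [0, 0, 0, 0], [0, 0, 0, 0], [0, 0, 0, 0], [0, 0, 0, 0]], claw=0.7)

```text
time_s: 20.48
eef_pos: [0.4789, -0.2775, 0.1471]
orientation: [0.996, -0.085, -0.002, -0.001]
ft_force: [0.3, -1.4, 0.2]
width: 0.0647
```

>>> jog_arm(deltas=[[0, 0, -1.5, 0], [0, 0, -4, 0], [0, 0, -7, 0], [0, 0, -10, 0], [0, 0, -10, 0], [0, 0, -10, 0]])

```text
time_s: 20.98
eef_pos: [0.4801, -0.2784, 0.2491]
orientation: [0.996, -0.085, -0.0, 0.001]
ft_force: [-0.0, 0.0, -0.7]
width: 0.0652
```

```bash
python3 - <<'E'
from h import *
to(.70,.17,.20,-9.75)
p,d=imaging.capture("side");cv2.imwrite("pics/s15.png",p[:,:,::-1])
p,d=imaging.capture("top");crop(p,150,120,110,120,5,"t15.png");np.save("d15.npy",d)
E
```

```text
t 20.98 pos [ 0.4801 -0.2784  0.2491] yaw -9.79 tilt -0.04,-0.09 F [-0.02  0.01 -0.65] w 0.0652
delta cm [ 14.04 -47.93   4.83] twist -0.001
```

View pics/s15.png

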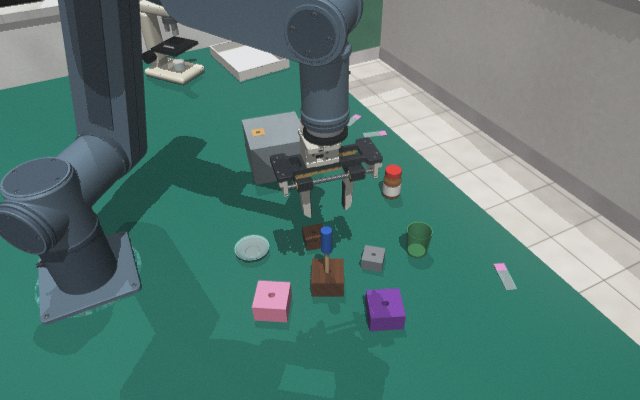

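View pics/t15.png

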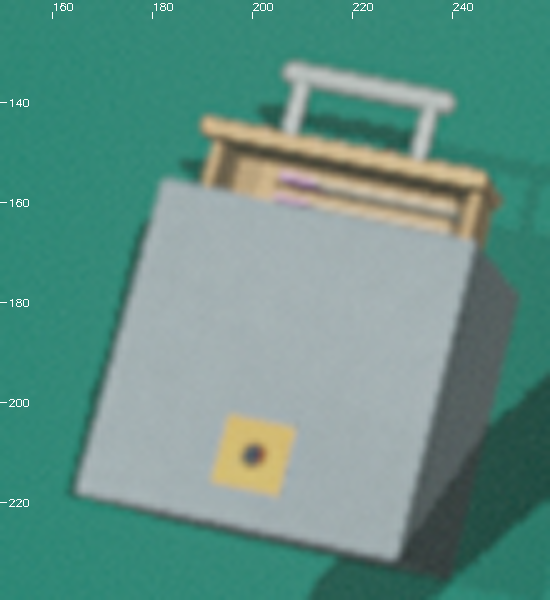

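The rod stands upright in its stand and the drawer is ajar. In the top view the handle bar runs from (208,134) to (239,140).

```bash
python3 - <<'E'
from h import *
np.set_printoptions(precision=4,suppress=True)
a,b=atz("top",207.9,133.7,.094),atz("top",238.9,139.9,.094);m=(a+b)/2
print(a,b,m,np.linalg.norm(a-b),np.degrees(np.arctan2(*(a-b)[:2])))
d=np.load("d15.npy");print(atd("top",223,137,d[137,223]))
to(m[0],m[1],.21,-9.75)
E
```

```text
[0.7099 0.2096 0.094 ] [0.6947 0.1283 0.094 ] [0.7023 0.1689 0.094 ] 0.08268493130924191 10.608253451684764
[0.7006 0.1688 0.0975]
t 21.08 pos [ 0.4789 -0.2773  0.2463] yaw -9.79 tilt -0.29,0.14 F [ 0.06 -0.53  0.46] w 0.0652
delta cm [ 14.45 -47.77   3.62] twist -0.001
```

>>> jog_arm(deltas=[[1, -3.5, 0, 0], [2.2, -7.5, 0, 0], [3.4, -11.5, 0, 0], [4.6, -15.5, 0, 0], [5.8, -19.5, 0, 0], [7, -23.5, 0, 0], [8.2, -27.5, 0, 0], [9.4, -31, 0, 0]], claw=0.27)

```text
time_s: 21.75
eef_pos: [0.6239, 0.0149, 0.2441]
orientation: [0.996, -0.085, -0.004, -0.001]
ft_force: [0.6, 0.7, 0.3]
width: 0.0252
```

```bash
python3 -c "
from h import *
to(.7015,.169,.21,-9.75)"
```

```text
t 21.75 pos [0.6239 0.0149 0.2441] yaw -9.76 tilt -0.49,0.19 F [0.6  0.66 0.31] w 0.0252
delta cm [  5.07 -16.5    3.4 ] twist -0.0
```

>>> jog_arm(deltas=[[1.2, -4, 0, 0], [2.4, -8, 0, 0], [3.6, -12, 1, 0], [4.6, -15, 2, 0], [5.07, -16.3, 3, 0], [5.07, -16.5, 3.4, 0], [5.07, -16.5, 3.4, 0], [5.07, -16.5, 3.4, 0]])

```text
time_s: 22.42
eef_pos: [0.7007, 0.1676, 0.2088]
orientation: [0.996, -0.085, -0.006, -0.001]
ft_force: [0.0, -0.8, 1.2]
width: 0.0251
```

```bash
python3 - <<'E'
from h import *
to(.7015,.169,.14,-9.75)
p,d=imaging.capture("side");crop(p,260,70,110,100,6,"s16.png")
p,d=imaging.capture("top");crop(p,170,100,110,100,6,"t16.png")
E
```

```text
t 22.42 pos [0.7007 0.1676 0.2088] yaw -9.80 tilt -0.64,0.13 F [ 0.03 -0.78  1.16] w 0.0251
delta cm [ 0.13 -0.15  6.88] twist -0.001
```

View pics/s16.png

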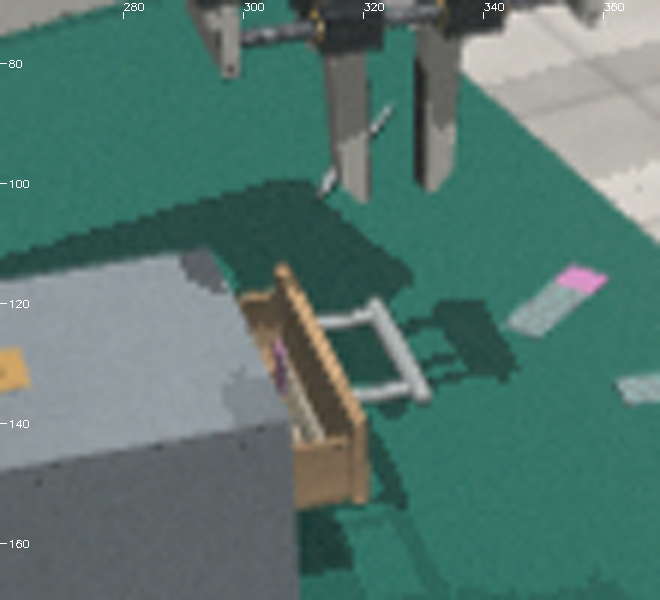

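View pics/t16.png

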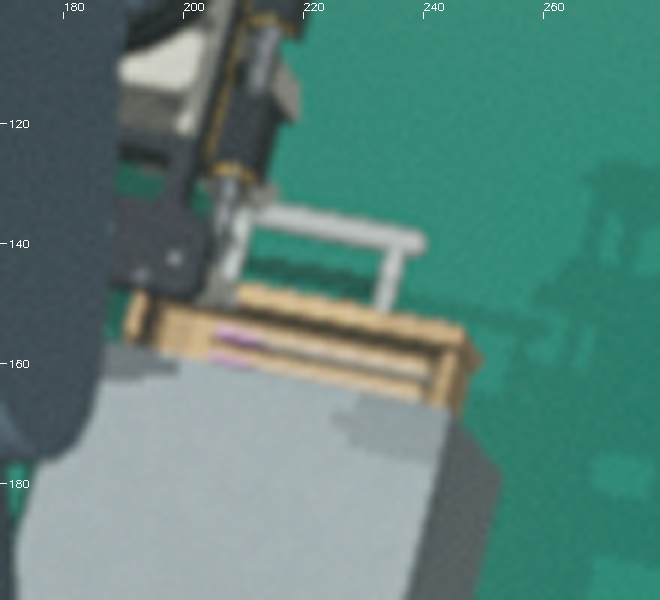

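>>> jog_arm(deltas=[[0.1, -0.1, 2, 0], [0.1, -0.1, 4, 0], [0.1, -0.1, 6, 0], [0.1, -0.1, 7, 0], [0.1, -0.1, 7, 0], [0.1, -0.1, 7, 0]])

```text
time_s: 23.02
eef_pos: [0.7022, 0.1671, 0.1414]
orientation: [0.996, -0.087, -0.004, -0.001]
ft_force: [0.3, -0.7, 0.1]
width: 0.025
```

```bash
python3 - <<'E'
from h import *
to(.7015,.169,.10,-9.75)
p,d=imaging.capture("side");crop(p,285,85,60,60,10,"s17.png")
p,d=imaging.capture("top");crop(p,190,110,70,60,10,"t17.png")
E
```

```text
t 23.02 pos [0.7022 0.1671 0.1414] yaw -9.94 tilt -0.45,0.16 F [ 0.34 -0.74  0.14] w 0.0250
delta cm [-0.06 -0.17  4.14] twist -0.003
```

View pics/s17.png

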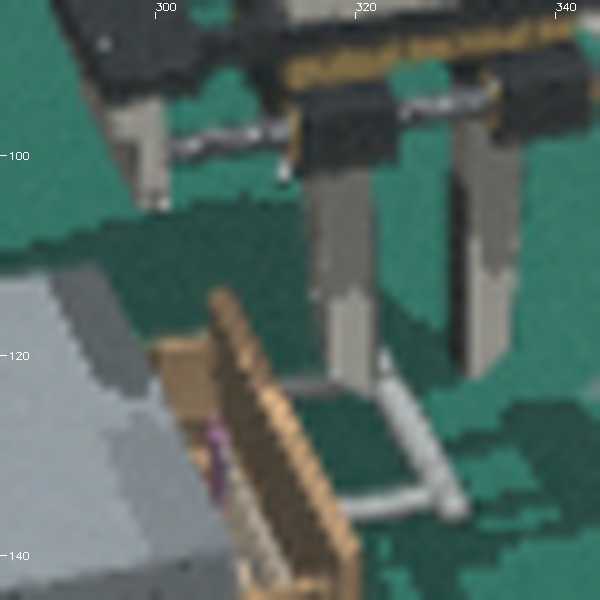

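View pics/t17.png

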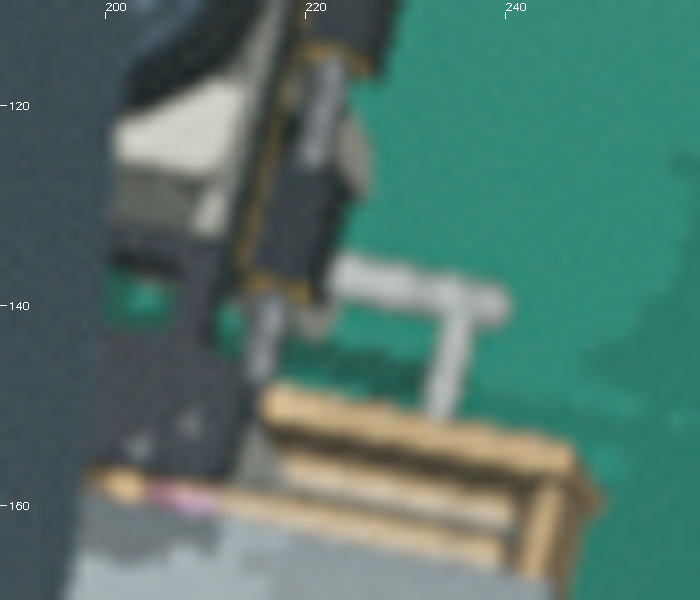

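The fingers straddle the bar in both views. Descending to its height.

>>> jog_arm(deltas=[[-0.03, -0.1, 1, 0], [-0.03, -0.15, 2, 0], [-0.03, -0.15, 2.5, 0], [-0.03, -0.15, 2.5, 0]])

```text
time_s: 23.45
eef_pos: [0.7016, 0.1693, 0.1155]
orientation: [0.996, -0.086, -0.004, -0.001]
ft_force: [-1.3, -0.6, -0.2]
width: 0.0253
```

>>> jog_arm(deltas=[[0, 0, 0.6, 0], [0, 0, 1.2, 0], [0, 0, 1.6, 0], [0, 0, 1.6, 0]])

```text
time_s: 23.78
eef_pos: [0.7007, 0.1693, 0.0978]
orientation: [0.996, -0.086, -0.006, -0.001]
ft_force: [-0.5, 0.2, 0.6]
width: 0.0251
```

>>> jog_arm(deltas=[[0, 0, 0, 0], [0, 0, 0, 0], [0, 0, 0, 0], [0, 0, 0, 0], [0, 0, 0, 0], [0, 0, 0, 0]], claw=0, grip_force=8)

```text
time_s: 24.28
eef_pos: [0.7014, 0.1692, 0.098]
orientation: [0.996, -0.086, -0.005, -0.001]
ft_force: [4.0, 0.6, -3.5]
width: 0.0105
```

```bash
python3 - <<'E'
from h import *
to(.7015+.07*.9856,.169-.07*.1694,.10,-9.75)
p,d=imaging.capture("side");crop(p,285,85,60,60,10,"s18.png")
E
```

```text
t 24.28 pos [0.7014 0.1692 0.098 ] yaw -9.90 tilt -0.54,0.14 F [ 4.04  0.57 -3.47] w 0.0105
delta cm [ 7.01 -0.   -0.27] twist -0.003
```

View pics/s18.png

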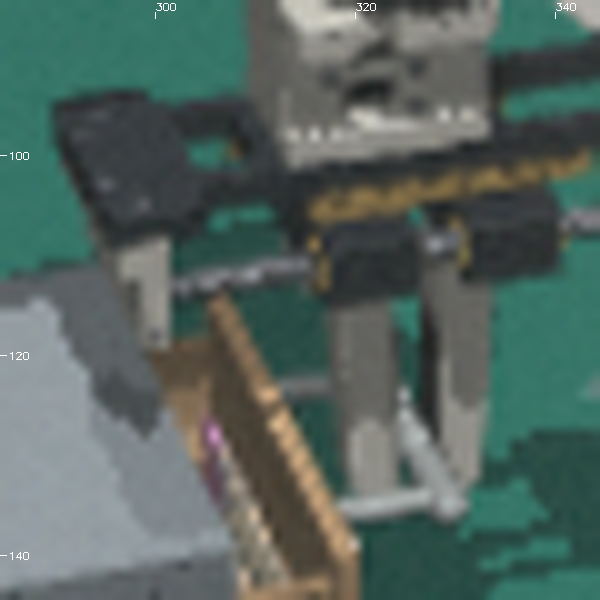

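The bar is gripped (10.5 mm). Pulling.

>>> jog_arm(deltas=[[0.6, 0, 0, 0], [1.4, 0, 0, 0], [2.2, 0, 0, 0], [3.0, 0, 0, 0], [3.8, 0, 0, 0], [4.4, 0, 0, 0], [4.8, 0, 0, 0], [4.8, 0, 0, 0]])

```text
time_s: 25.0
eef_pos: [0.7503, 0.1601, 0.0979]
orientation: [0.996, -0.087, -0.004, -0.001]
ft_force: [0.5, -2.6, 3.0]
width: 0.0106
```

>>> jog_arm(deltas=[[0.4, 0, 0, 0], [0.8, 0, 0, 0], [1.2, 0, 0, 0], [1.5, 0, 0, 0], [1.5, 0, 0, 0], [1.5, 0, 0, 0]])

```text
time_s: 25.5
eef_pos: [0.7658, 0.1573, 0.0979]
orientation: [0.996, -0.087, -0.003, -0.001]
ft_force: [0.5, -3.1, 2.5]
width: 0.0107
```

```bash
python3 - <<'E'
from h import *
to(.7014+.07*.9856,.169-.07*.1694,.10,-9.75)
E
```

```text
t 25.50 pos [0.7658 0.1573 0.0979] yaw -9.95 tilt -0.35,0.10 F [ 0.53 -3.07  2.46] w 0.0107
delta cm [ 0.46 -0.07 -0.21] twist -0.003
```

>>> jog_arm(deltas=[[0.1, 0.03, 0, 0], [0.2, 0.03, 0, 0], [0.3, 0.03, 0, 0], [0.3, 0.03, 0, 0]])

```text
time_s: 25.83
eef_pos: [0.7687, 0.1567, 0.0979]
orientation: [0.996, -0.087, -0.003, -0.001]
ft_force: [-1.3, -0.9, 2.1]
width: 0.0108
```

>>> jog_arm(deltas=[[0.1, 0.03, 0, 0], [0.2, 0.03, 0, 0], [0.2, 0.03, 0, 0], [0.2, 0.03, 0, 0]])

```text
time_s: 26.17
eef_pos: [0.7708, 0.1563, 0.0979]
orientation: [0.996, -0.087, -0.003, -0.001]
ft_force: [-1.2, -0.2, 2.2]
width: 0.0105
```

>>> jog_arm(deltas=[[0.1, 0, 0, 0], [0.2, 0, 0, 0], [0.2, 0, 0, 0], [0.2, 0, 0, 0]])

```text
time_s: 26.5
eef_pos: [0.7711, 0.1563, 0.0978]
orientation: [0.996, -0.086, -0.005, -0.001]
ft_force: [-6.8, -0.9, 5.7]
width: 0.0107
```

>>> jog_arm(deltas=[[0.1, 0, 0, 0], [0.2, 0, 0, 0], [0.2, 0, 0, 0], [0.2, 0, 0, 0]])

```text
time_s: 26.83
eef_pos: [0.7711, 0.1563, 0.0978]
orientation: [0.996, -0.086, -0.007, -0.001]
ft_force: [-8.1, -0.3, 6.0]
width: 0.0105
```

The end stop is reached: the force rises to 8 N with no more travel. Releasing and lifting straight up.

>>> jog_arm(deltas=[[0.05, 0, 0, 0], [0.05, 0, 0, 0], [0.05, 0, 0, 0], [0.05, 0, 0, 0], [0.05, 0, 0, 0]], claw=0.26)

```text
time_s: 27.25
eef_pos: [0.7719, 0.1562, 0.0975]
orientation: [0.996, -0.086, -0.007, -0.001]
ft_force: [0.1, 0.4, -0.4]
width: 0.0242
```

>>> jog_arm(deltas=[[0, 0, -1, 0], [0, 0, -2.5, 0], [0, 0, -5, 0], [0, 0, -8, 0], [0, 0, -12, 0], [0, 0, -12, 0]])

```text
time_s: 27.75
eef_pos: [0.777, 0.1561, 0.2289]
orientation: [0.996, -0.086, 0.001, -0.002]
ft_force: [1.2, 0.1, 2.7]
width: 0.024
```

>>> jog_arm(deltas=[[0, 4, 0, 0], [0, 8, 0, 0], [0, 12, 0, 0], [0, 16, 0, 0], [0, 16, 0, 0], [0, 16, 0, 0]])

```text
time_s: 28.25
eef_pos: [0.7495, -0.0047, 0.2293]
orientation: [0.996, -0.088, 0.001, -0.002]
ft_force: [1.0, 1.3, 0.8]
width: 0.0243
```

```bash
python3 - <<'E'
from h import *
to(.7014+.07*.9856,.169-.07*.1694,.10,-9.75)
p,d=imaging.capture("side");cv2.imwrite("pics/s19.png",p[:,:,::-1])
p,d=imaging.capture("top");cv2.imwrite("pics/t19.png",p[:,:,::-1]);crop(p,150,100,110,120,5,"t19c.png")
E
```

```text
t 28.25 pos [ 0.7495 -0.0047  0.2293] yaw -10.15 tilt 0.18,0.19 F [0.97 1.29 0.82] w 0.0243
delta cm [ -0.83 -16.25  12.99] twist -0.007
```

View pics/s19.png

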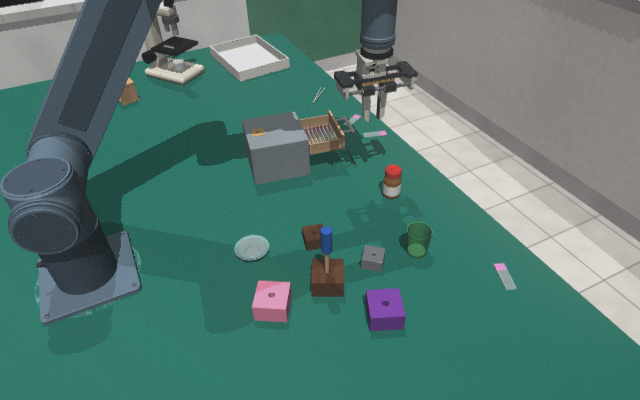

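View pics/t19c.png

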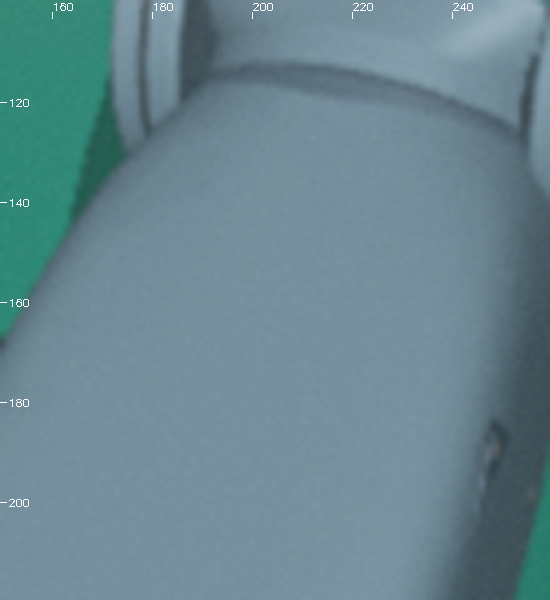

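View pics/t19.png

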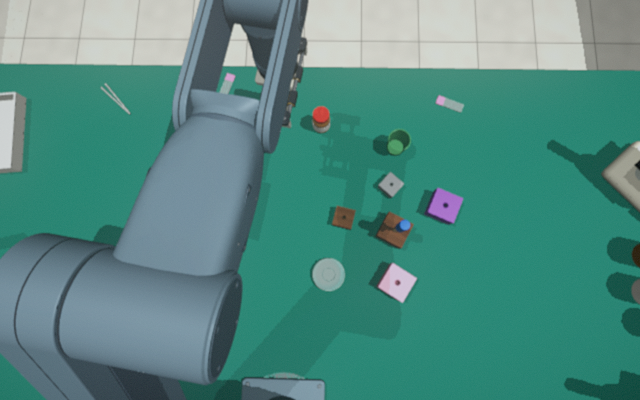

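>>> jog_arm(deltas=[[-2, 4, -1, 0], [-4, 8, -1, 0], [-6, 12, -1, 0], [-8, 16, -1, 0], [-8, 16, -1, 0], [-8, 16, -1, 0]])

```text
time_s: 28.85
eef_pos: [0.6423, -0.1465, 0.2387]
orientation: [0.996, -0.087, 0.001, -0.002]
ft_force: [0.6, -0.6, -0.4]
width: 0.0243
```

```bash
python3 - <<'E'
from h import *
np.set_printoptions(precision=4,suppress=True)
p,d=imaging.capture("side");crop(p,240,90,130,90,6,"s20.png");crop(p,280,200,90,110,5,"s20r.png")
p,d=imaging.capture("top");crop(p,150,90,120,150,4,"t20.png")
E
```

```text
(no output)
```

View pics/s20.png

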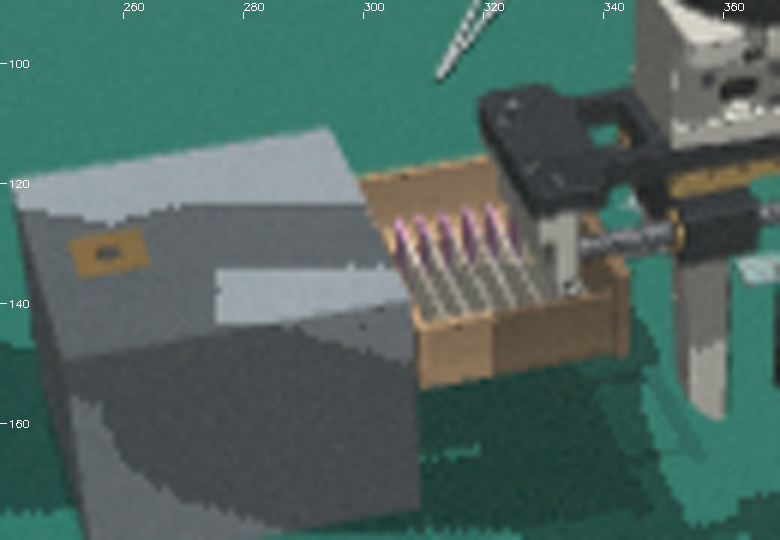

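View pics/t20.png

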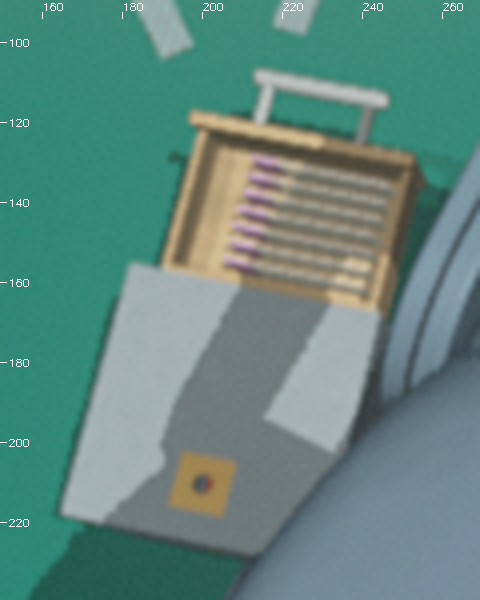

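View pics/s20r.png

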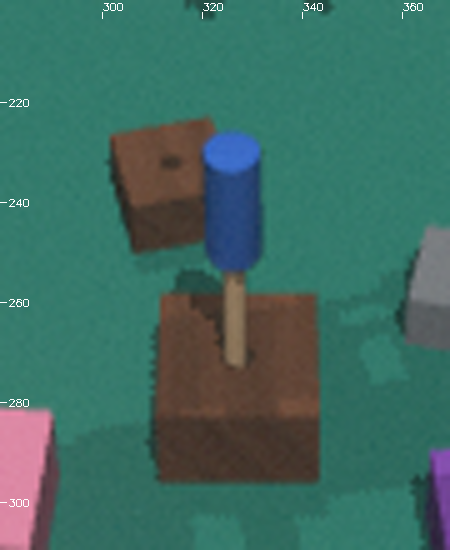

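```bash
python3 - <<'E'
from h import *
m=atz("top",229.75,111.4,.094);print(m,np.linalg.norm(m[:2]-[.6728,.1749]))
r.job_done()
E
```

```text
[0.77156073 0.15692405 0.094     ] 0.10038334931005749
the job is handed in; nothing more can be done
```

The job is done and handed in at about 29 s of the 72 s allowed. The rod released the catch and went back upright in its stand, and the drawer is fully open.

- **Release:** The rod met the catch pad about 41 mm below the cabinet's top. The drawer sprang ajar about 30 mm. The highest vertical force I read was 7.4 N (limit 25 N), but forces are only read at the end of each move.
- **Rod:** It seated at the same height as at pickup, with a 4.7 N touch on the stand. The last side picture shows it upright.
- **Drawer:** I pulled until it met the end stop at 8 N. The handle then measured 100.4 mm from its shut position in the top picture.
- **Jar, dish and beaker:** In the overview pictures taken after the pull they show no movement from where they started. The gripper was empty and clear of everything at hand-in.

No check failed. The two cameras disagreed by 2–4 mm on absolute positions, so I aligned the rod by comparing its tip with the holes in the pictures.

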